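# Feel for the key-stand block, then plug in the key post

## Task

Take the key post out of its collar on the turntable and use its steel shank as a feeler to find the wooden block on the grey tray: touch it gently, resting about half a second each time, first on the front face (the one towards the robot) near its left end, then on the front face near its right end, then on the left end face. Then lower the post fully home into the block's bore, upright, let go and leave it standing; never press hard on the block or tray, and leave the shoehorn and the polish tin where they are.

Things in the scene. Friction and masses are not known exactly. Their poses are not given: they have to be found in the camera images.
- tray: Fixed grey silicone tray, 170 (x) x 210 (y) mm, floor 6 mm thick, rim 10 mm high, 5 mm wide. Origin: centre of its underside, on the ledge; x points away from the robot, y to the left, z up (yaw within 0.3 rad). A rigid fixed hardwood block stands on its floor. More than 20 N on block or tray is too hard; a touch of 2 to 10 N is right.
- nominal_block (a point): Tray centre at the height of the block's top (51 mm over the tray's underside). Block: 70 (x) x 110 (y) x 45 mm, flat upright sides, front face towards -x. It stands NOT quite here: its centre is up to 8 mm off in tray x and in y, and it is turned up to 0.12 rad against the tray. That is not reported; it has to be felt.
- nominal_front (a point): Where the middle of the block's front face would be if the block stood true, 22 mm above the tray's underside, a good height for the foot while touching. Touch the front face about 35 mm to the left (+y) and 35 mm to the right of here.
- nominal_end (a point): Where the middle of the block's left (+y) end face would be if the block stood true, 22 mm above the tray's underside. Touch the end face near its middle.
- nominal_bore (a point): Where the mouth of the bore would be if the block stood true. Round upright blind bore, 16 mm wide, 1 mm chamfer, 35 mm deep, floor 16 mm above the tray's underside. In the block its axis is 35 mm behind the front face, 85 mm from the left end face and 25 mm from the right one.
- post: Key post, 126 mm tall, about 0.15 kg, standing upright. Origin: centre of its foot, z up. Round steel shank, 14 mm diameter, from the foot to 80 mm up, foot chamfered 1.5 x 3 mm; above it a square oak head 24 x 24 mm, 80 to 126 mm up. Brass hooks stand out 27 mm from the axis on the head's +x and -x sides, 86 to 100 mm up: grip the head on its plain +y and -y faces, from above, firmly.
- post_tip (a point): centre of the post's foot (its lower end)
- post_head (a point): centre of the post's square head, 103 mm above the foot
- turntable: Wooden turntable, 200 mm diameter, top 24 mm above the ledge; its brake is on, so it does not turn. Origin: centre of the underside. A steel collar, 30 mm high, 32 mm outside and 17 mm inside diameter, stands on it 45 mm from the centre towards its -y; the key post starts standing in the collar and is drawn straight up.
- shoehorn: Loose steel shoehorn, 150 x 38 x 9 mm, lying on the turntable; leave alone
- polish_tin: Polish tin with twist cap, 68 mm diameter, 36 mm high, on the ledge between turntable and tray; leave alone
Things that resemble listed ones, but are neither listed nor needed, are in the scene too. Of the things that look like the post, the smallest one is meant.

How it is judged:
By the outcome, as a careful person would: the job done as asked, in the order asked, and still so for the second after the job is handed in, with the robot touching nothing.
It also fails if it takes over 72 s, if anything falls off the work surface, if the arm or the gripper's body presses on something with over 40 N, if the wrist force passes 120 N, or if a joint passes its speed limit or range.

## Robot

A 6-joint arm with a two-finger parallel gripper is mounted at the origin on the work surface. World frame = base frame: x ahead of the robot, y to its left, z up, the work surface at z = 0. Lengths are in m, angles in rad, forces in N, time in s.
With the tool pointing down it reaches from about 0.275 to 0.825 m from the base axis. Payload 4.9 kg.
Tool frame: the origin (TCP) lies between the finger pads; the fingertips stand 22 mm ahead of it and the grasp point (between the pads) lies 3 mm ahead of it; z points along the fingers, y is the direction in which the jaws open and shut (so a half turn about z gives the same grasp; the last joint's range is limited). The gripper opens to 85 mm and grips with 20 to 120 N. Pads are 22 mm wide; open, the fingers measure 114 mm over their backs; the gripper's body (76 mm by 85 mm) begins 54 mm behind the grasp point. The pads swing forward as they close: fully open they stand 13 mm farther back than shut.
Start: joints at [1, 0.326, -0.193, 1.052, 0, 1.437], TCP at [0.233, 0.498, 0.253] pointing down, gripper open.
Joint ranges: [-2.65, 2.65], [-0.97, 1.79], [-1.3, 1.35], [-1.93, 2.1], [-1.47, 1.37], [-3.14, 3.14]. Speed limits (rad/s): [2.57, 2.57, 3.14, 3.14, 3.14, 3.14].

## Interface

Orientations are given as a rotation vector (axis times angle).
In Python, from cell import readout, optics, workorder, finder gives the robot as it stands.
- The arm moves only by the tool servo_tool, never from a script. Its argument "moves" is a list of rows, each an object of numbers: "dx", "dy", "dz": the shift along the tool's x, y, z in m; "twist": the turn about the tool's z in rad; "gripper": the closure, from 0 (fully open) to 1 (shut). In form: [{"dx": .., "dy": .., "dz": .., "twist": .., "gripper": ..}, ...]. A call has 1 to 12 rows; each row shifts and turns the commanded pose from where the row before left it, along the tool's axes as they then stand; what a row does not reach is not made up. A row lasts 1/10 s, in which the tool goes at most 50 mm and 8.59 degrees, less where a joint would pass 70% of its speed; a pose out of reach is approached as far as the arm can. A call with a gripper value outside its range is refused whole. The fingers move at their own pace and stop on an object; "grip_force" is the grip in N (left out, the last holds). Time passes only in rows, so rows that do not move let the fingers close. It gives the time, the measured TCP pose, the force and the opening at its end, in the units of the state.
- readout.observe(): the state, without advancing time (a new reading comes with each control period).
- optics.snapshot(name): name is "scene" or "top" or "wrist"; returns the picture (384x512x3 uint8, blue, green, red); there is no depth.
- optics.camera_params(name): a dict with "mtx" (3x3 intrinsics, pixels), "cam_to_world" (4x4, takes a point from camera to world coordinates). Camera axes: x right, y down, z forward; pixel columns grow to the right and rows downward; lengths in m; the calibration is good to about 2 mm. A picture is of the moment at which its call begins: read the wrist's pose just before it. camera_params takes no time and is no camera call; for the wrist camera it gives the pose at the moment of the call.
- workorder.finish_job(): hands the job in, once; it reports no verdict.
Trained networks look in the newest picture that a camera, given by its name, has taken for a name from the list of things; names that differ only in an ending like _2 or _b are one class to them, and where a whole thing is asked for, a point or a joint stands for the part that bears it (a point fixed in the world has none). Each returns a list of dicts, best first, with "conf" (0 to 1); they miss things now and then, are a little off and sometimes report something else, mostly with a low value. They report only what shows in the picture. A call takes as long as a camera call. They do not tell look-alikes from the thing itself.
- finder.trace(camera, target): "region" (384x512 bool, what is visible of it) and "at" ([column, row] in pixels, amid what is visible of it).
- finder.landmark_of(camera, target): "at" ([column, row] in pixels: a listed point, or the origin of a listed thing).
The state is a dict: "clock": time; "joint_pos": joint angles; "qd": joint speeds; "tau": joint torques, N m; "eef_pos": TCP position; "tcp_rot": TCP orientation; "ft_force": force on the tool from outside, world axes, zero at the start; "wrist_torque": the same for the moment, N m; "finger_gap": opening from 0.0 (shut) to 1.0 (fully open).
Only numpy, scipy, OpenCV 4.12 (cv2) and the standard library are available. Lean on these libraries where they do the work, as an engineer would, in place of code of your own. Each camera call takes 0.05 s, during which the arm holds its last target.

## Working session

There is one attempt and no reset: what is moved stays moved. The work goes in short steps, Python scripts to look and compute and a tool call to move; the robot and the scene stay as the last step left them, time stands still between calls to the robot, and variables do not carry over. Pictures are saved under pics/ and viewed, and the job is handed in when it is done.

Besides the shell and the picture viewer there is one more tool, called after "Call:" as name([rows], argument=value, ...), one row to a line, values as JSON. servo_tool: Moves the arm, as the interface text tells. Its arguments: {"type":"object","properties":{"moves":{"type":"array"},"grip_force":{"type":"number"}},"required":["moves"]}

```bash
mkdir -p pics; ls; python3 - <<'E'
from cell import readout, optics, workorder, finder
import cv2
print(readout.observe())
for n in ("scene","top","wrist"):
    im=optics.snapshot(n); cv2.imwrite(f"pics/{n}0.png",im)
    p=optics.camera_params(n); print(n,p["mtx"].tolist(),p["cam_to_world"].round(4).tolist() if hasattr(p["cam_to_world"],'round') else p["cam_to_world"])
E
```

```text
pics
{'clock': 0.0, 'joint_pos': array([ 9.99782949e-01,  3.26921993e-01, -1.93579252e-01,  1.05198287e+00,
        3.08248815e-05,  1.43657700e+00]), 'qd': array([-0.00098677, -0.00049928, -0.00015461,  0.00086525, -0.00028785,
        0.00089437]), 'tau': array([-6.47193647e-04, -4.43398011e+01,  2.62440616e+01,  1.54456910e-02,
       -2.06179552e-04, -1.68773897e-05]), 'eef_pos': array([0.23237116, 0.497914  , 0.25251547]), 'tcp_rot': array([-6.80540465e-01, -3.06636906e+00,  2.47084742e-03]), 'ft_force': array([ 0.5978902 , -0.71896983,  0.21575718]), 'wrist_torque': array([-0.0478858 ,  0.00297901, -0.00611155]), 'finger_gap': 1.0011987373245774}
scene [[430.48288944158065, 0.0, 262.21945561433085], [0.0, 430.48288944158065, 199.8761637514076], [0.0, 0.0, 1.0]] [[-0.5209, 0.6265, -0.5798, 0.9969], [0.8536, 0.3858, -0.3499, 0.2882], [0.0045, -0.6772, -0.7358, 0.8004], [0.0, 0.0, 0.0, 1.0]]
top [[498.98596422620557, 0.0, 249.43421027968748], [0.0, 498.98596422620557, 187.46836913626137], [0.0, 0.0, 1.0]] [[0.0416, -0.9789, 0.2002, 0.1691], [-0.9991, -0.0405, 0.0097, -0.0621], [-0.0014, -0.2004, -0.9797, 1.4438], [0.0, 0.0, 0.0, 1.0]]
wrist [[289.16532762130566, 0.0, 255.0972919500685], [0.0, 289.16532762130566, 190.74677698536937], [0.0, 0.0, 1.0]] [[0.423, 0.8639, 0.2735, 0.1636], [0.9061, -0.4029, -0.1288, 0.531], [-0.001, 0.3023, -0.9532, 0.3729], [0.0, 0.0, 0.0, 1.0]]
```

View pics/scene0.png

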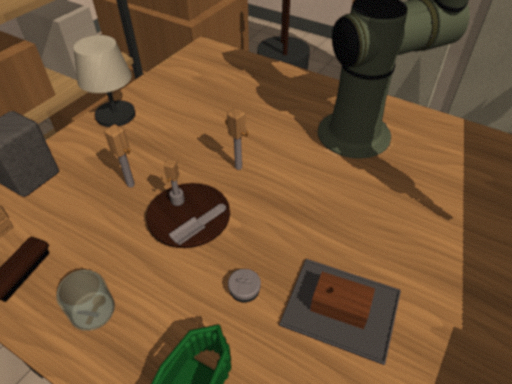

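View pics/top0.png

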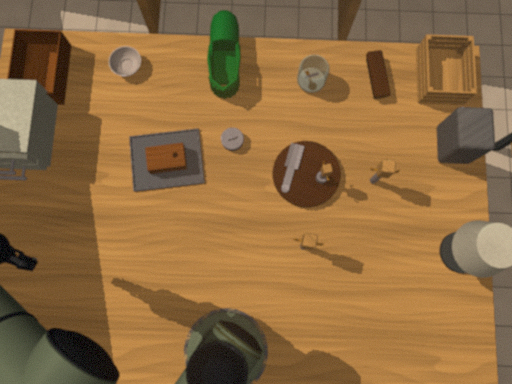

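View pics/wrist0.png

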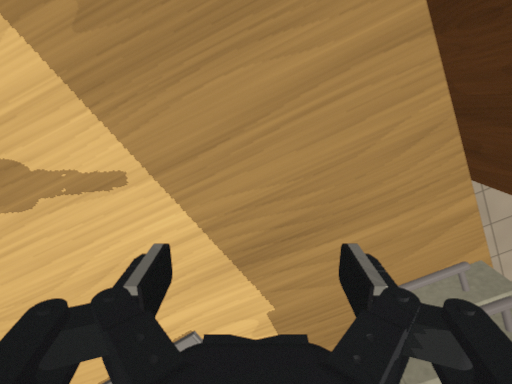

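Scene: turntable at (188,215) with the small post in its collar at (173,180). Two taller look-alikes stand on the table at (120,155) and (238,140). The tray is at (345,310) and the tin at (244,285). Top view: the collared post is at (325,172), the look-alikes at (385,170) and (310,240), the tray at (167,160). I choose the collared post because it is the smallest and stands on the turntable. Next I triangulate.

```bash
cat > h.py <<'E'
from cell import readout, optics, workorder, finder
import cv2, numpy as np
def ray(cam,px,P=None):
    p=P or optics.camera_params(cam); K=np.array(p["mtx"]);T=np.array(p["cam_to_world"])
    d=T[:3,:3]@np.linalg.solve(K,[px[0],px[1],1.]); return T[:3,3],d/np.linalg.norm(d)
def onz(cam,px,z,P=None):
    o,d=ray(cam,px,P); return o+d*(z-o[2])/d[2]
def tri(r1,r2):
    (a,u),(b,v)=r1,r2
    s=np.linalg.lstsq(np.stack([u,-v],1),b-a,rcond=None)[0]
    p,q=a+u*s[0],b+v*s[1]; return (p+q)/2,np.linalg.norm(p-q)
def proj(cam,X,P=None):
    p=P or optics.camera_params(cam);T=np.linalg.inv(np.array(p["cam_to_world"]));c=T[:3,:3]@np.array(X)+T[:3,3]
    q=np.array(p["mtx"])@c;return q[:2]/q[2]
E
python3 - <<'E'
from h import *
np.set_printoptions(precision=4,suppress=True)
for t in ["tray","nominal_block","nominal_front","nominal_end","nominal_bore","post","post_tip","post_head","turntable","polish_tin","shoehorn"]:
    r={c:finder.landmark_of(c,t) for c in("scene","top")}
    for c in r: print(t,c,[(np.round(x["at"],1).tolist(),round(x["conf"],2)) for x in r[c][:4]])
    for a in r["scene"][:3]:
        for b in r["top"][:3]:
            X,e=tri(ray("scene",a["at"]),ray("top",b["at"]))
            if e<.015: print("   ",X,round(e,4))
print(readout.observe()["clock"])
E
```

```text
tray scene [([341.1, 309.1], 0.64)]
tray top [([166.9, 157.0], 0.66)]
    [0.545  0.2031 0.0057] 0.0028
nominal_block scene [([346.5, 294.4], 0.69)]
nominal_block top [([164.1, 154.1], 0.95)]
    [0.5397 0.2035 0.0566] 0.0048
nominal_front scene [([348.6, 288.3], 0.64)]
nominal_front top [([162.4, 169.2], 0.68)]
    [0.5037 0.2042 0.0273] 0.0084
nominal_end scene [([372.9, 313.2], 0.85)]
nominal_end top [([148.0, 158.0], 0.83)]
    [0.5334 0.2586 0.0261] 0.0109
nominal_bore scene [([326.1, 290.6], 0.96), ([340.1, 308.1], 0.68)]
nominal_bore top [([172.9, 155.0], 0.74), ([149.2, 159.1], 0.46)]
    [0.5435 0.1718 0.0463] 0.0119
post scene [([240.1, 166.9], 0.74), ([132.8, 185.7], 0.58), ([177.5, 200.5], 0.57)]
post top [([373.4, 175.8], 0.8), ([302.8, 248.2], 0.79), ([319.4, 180.5], 0.44)]
    [ 0.292  -0.2087 -0.0021] 0.0007
    [ 0.5079 -0.4053  0.0086] 0.0147
    [ 0.4916 -0.2547  0.0205] 0.0084
post_tip scene [([130.9, 180.9], 0.84), ([176.3, 201.7], 0.7), ([238.0, 167.7], 0.65)]
post_tip top [([369.7, 183.1], 0.91), ([305.0, 245.9], 0.6), ([321.5, 175.9], 0.58)]
    [ 0.4938 -0.4054  0.0108] 0.0129
    [ 0.5015 -0.2557  0.0257] 0.0015
    [ 0.2981 -0.2134 -0.0022] 0.004
post_head scene [([170.4, 170.3], 0.69), ([122.1, 141.7], 0.61), ([235.1, 126.0], 0.59)]
post_head top [([387.4, 169.3], 0.59), ([309.1, 241.1], 0.55), ([324.0, 170.4], 0.42)]
    [ 0.4962 -0.2525  0.1271] 0.0082
    [ 0.4954 -0.4108  0.1435] 0.0132
    [ 0.2997 -0.2113  0.1403] 0.0017
turntable scene [([187.4, 217.7], 0.81), ([171.6, 168.3], 0.31)]
turntable top [([301.9, 176.9], 0.95), ([325.6, 171.6], 0.33)]
    [ 0.4915 -0.255   0.1286] 0.0044
polish_tin scene [([242.3, 287.5], 0.91), ([198.8, 225.2], 0.57)]
polish_tin top [([234.2, 142.2], 0.64)]
    [ 0.6027  0.0032 -0.0034] 0.0019
shoehorn scene [([199.7, 225.4], 0.7)]
shoehorn top [([288.5, 166.0], 0.9)]
    [ 0.5291 -0.1612  0.0237] 0.0035
1.25
```

```bash
python3 - <<'E'
import cv2
a=cv2.imread("pics/scene0.png")[100:260,80:300];b=cv2.imread("pics/top0.png")[110:270,250:430]
cv2.imwrite("pics/c1.png",cv2.resize(a,None,fx=3.5,fy=3.5,interpolation=cv2.INTER_CUBIC))
c=cv2.imread("pics/top0.png")[115:205,115:255]
cv2.imwrite("pics/c2.png",cv2.resize(c,None,fx=5,fy=5,interpolation=cv2.INTER_CUBIC))
E
```

```text
(no output)
```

View pics/c1.png

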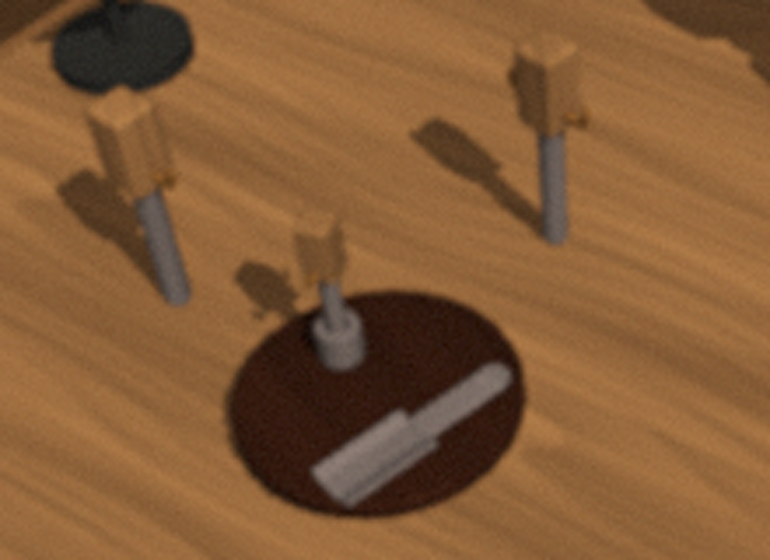

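View pics/c2.png

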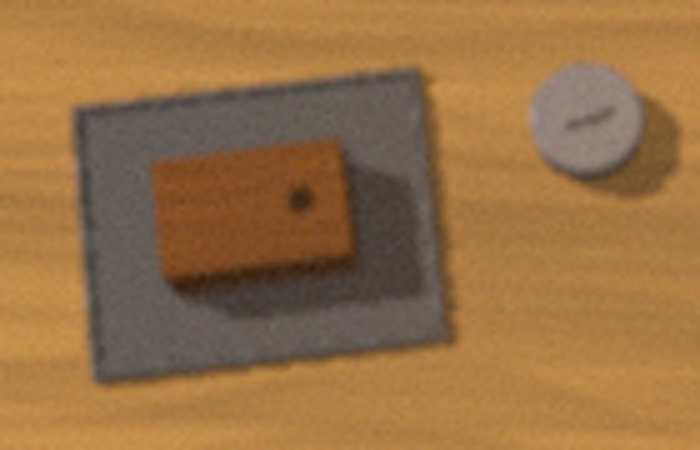

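The close crop confirms it: the smallest post stands in the collar on the turntable and triangulates to about (0.497,-0.255) with its head at z 0.127, which matches the 24 mm top plus 103. The ledge is at z=0. I move above it to look with the wrist camera.

Call:
servo_tool([
  {"dx":-0.033,"dy":-0.0335},
  {"dx":-0.033,"dy":-0.0335},
  {"dx":-0.033,"dy":-0.0335},
  {"dx":-0.033,"dy":-0.0335},
  {"dx":-0.033,"dy":-0.0335},
  {"dx":-0.033,"dy":-0.0335},
  {"dx":-0.033,"dy":-0.0335},
  {"dx":-0.033,"dy":-0.0335},
  {"dx":-0.033,"dy":-0.0335},
  {"dx":-0.033,"dy":-0.0335},
  {"dx":-0.033,"dy":-0.0335},
  {"dx":-0.033,"dy":-0.0335},
])

```text
invalid input at $.moves[0]: expected keys dx, dy, dz, twist, gripper
```

Call:
servo_tool([
  {"dx":-0.033,"dy":-0.0335},
  {"dx":-0.033,"dy":-0.0335},
  {"dx":-0.033,"dy":-0.0335},
  {"dx":-0.033,"dy":-0.0335},
  {"dx":-0.033,"dy":-0.0335},
  {"twist":-0.145},
  {"twist":-0.145},
  {"twist":-0.145},
  {},
])

```text
invalid input at $.moves[0]: expected keys dx, dy, dz, twist, gripper
```

```bash
cat >> h.py <<'E'
from scipy.spatial.transform import Rotation as R
def st():
    s=readout.observe(); Rm=R.from_rotvec(s["tcp_rot"]).as_matrix()
    return s,Rm
E
python3 - <<'E'
from h import *
np.set_printoptions(precision=4,suppress=True)
s,Rm=st();print(s["clock"],s["eef_pos"],s["joint_pos"],Rm,s["ft_force"])
im=optics.snapshot("wrist");cv2.imwrite("pics/w1.png",im)
for t in ["post_head","post_tip"]:
  for r in finder.landmark_of("wrist",t):
    print(t,r["conf"],r["at"],onz("wrist",r["at"],.127 if "head" in t else .024))
E
```

```text
1.25 [0.2326 0.4984 0.2533] [ 0.9998  0.3262 -0.1926  1.052   0.      1.4366] [[-0.9061  0.423  -0.0001]
 [ 0.423   0.9061 -0.0001]
 [ 0.     -0.0001 -1.    ]] [0.2947 0.2244 0.0047]
```

View pics/w1.png

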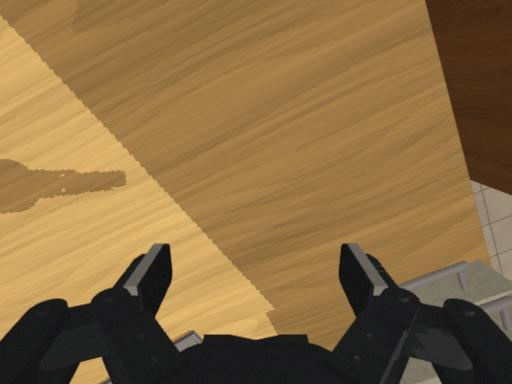

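The calls were refused because every key is required, so the arm has not moved. I send them again with all keys.

Call:
servo_tool([
  {"dx":-0.033,"dy":-0.0335,"dz":0,"twist":0,"gripper":0},
  {"dx":-0.033,"dy":-0.0335,"dz":0,"twist":0,"gripper":0},
  {"dx":-0.033,"dy":-0.0335,"dz":0,"twist":0,"gripper":0},
  {"dx":-0.033,"dy":-0.0335,"dz":0,"twist":0,"gripper":0},
  {"dx":-0.033,"dy":-0.0335,"dz":0,"twist":0,"gripper":0},
  {"dx":-0.033,"dy":-0.0335,"dz":0,"twist":0,"gripper":0},
  {"dx":-0.033,"dy":-0.0335,"dz":0,"twist":0,"gripper":0},
  {"dx":-0.033,"dy":-0.0335,"dz":0,"twist":0,"gripper":0},
  {"dx":-0.033,"dy":-0.0335,"dz":0,"twist":0,"gripper":0},
  {"dx":-0.033,"dy":-0.0335,"dz":0,"twist":0,"gripper":0},
  {"dx":-0.033,"dy":-0.0335,"dz":0,"twist":0,"gripper":0},
  {"dx":-0.033,"dy":-0.0335,"dz":0,"twist":0,"gripper":0},
])

```text
clock: 2.6
eef_pos: [0.4218, -0.0354, 0.2536]
tcp_rot: [0.681, 3.066, 0.0]
ft_force: [1.5, 0.8, 0.4]
finger_gap: 0.998
```

Call:
servo_tool([
  {"dx":-0.033,"dy":-0.0335,"dz":0,"twist":0,"gripper":0},
  {"dx":-0.033,"dy":-0.0335,"dz":0,"twist":0,"gripper":0},
  {"dx":-0.033,"dy":-0.0335,"dz":0,"twist":0,"gripper":0},
  {"dx":-0.033,"dy":-0.0335,"dz":0,"twist":0,"gripper":0},
  {"dx":-0.033,"dy":-0.0335,"dz":0,"twist":0,"gripper":0},
  {"dx":0,"dy":0,"dz":0,"twist":-0.145,"gripper":0},
  {"dx":0,"dy":0,"dz":0,"twist":-0.145,"gripper":0},
  {"dx":0,"dy":0,"dz":0,"twist":-0.145,"gripper":0},
  {"dx":0,"dy":0,"dz":0,"twist":0,"gripper":0},
])

```text
clock: 3.5
eef_pos: [0.5, -0.2551, 0.2531]
tcp_rot: [-0.004, -3.141, -0.0]
ft_force: [-0.3, -0.3, -0.5]
finger_gap: 0.997
```

```bash
python3 - <<'E'
from h import *
np.set_printoptions(precision=4,suppress=True)
s,Rm=st();print(s["clock"],s["eef_pos"],s["joint_pos"],Rm,s["ft_force"])
im=optics.snapshot("wrist");cv2.imwrite("pics/w1.png",im)
for t in ["post_head","post_tip"]:
  for r in finder.landmark_of("wrist",t):
    print(t,r["conf"],r["at"],onz("wrist",r["at"],.127 if "head" in t else .024))
E
```

```text
3.5 [ 0.5    -0.2551  0.2531] [-0.6033  0.3475 -0.1623  1.0613  0.     -0.6009] [[-1.      0.0024 -0.0002]
 [ 0.0024  1.      0.0002]
 [ 0.0002  0.0002 -1.    ]] [-0.2893 -0.2765 -0.4779]
post_head 0.73 [253.6, 185.1] [ 0.4969 -0.2561  0.127 ]
post_tip 0.8 [135.9, 161.9] [ 0.4971 -0.4012  0.024 ]
post_tip 0.69 [259.2, 161.6] [ 0.4973 -0.2497  0.024 ]
```

View pics/w1.png

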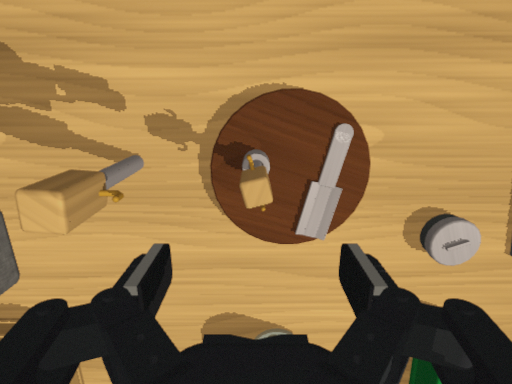

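Wrist view: the post head is at (256,188) with its hooks near (251,160) and (263,209), the collar is at (256,162) and the shoehorn at (325,185). I measure the head's yaw on a zoomed crop.

```bash
python3 - <<'E'
from h import *
im=cv2.imread("pics/w1.png")[140:220,215:305]
cv2.imwrite("pics/w1c.png",cv2.resize(im,None,fx=7,fy=7,interpolation=cv2.INTER_CUBIC))
E
```

```text
(no output)
```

View pics/w1c.png

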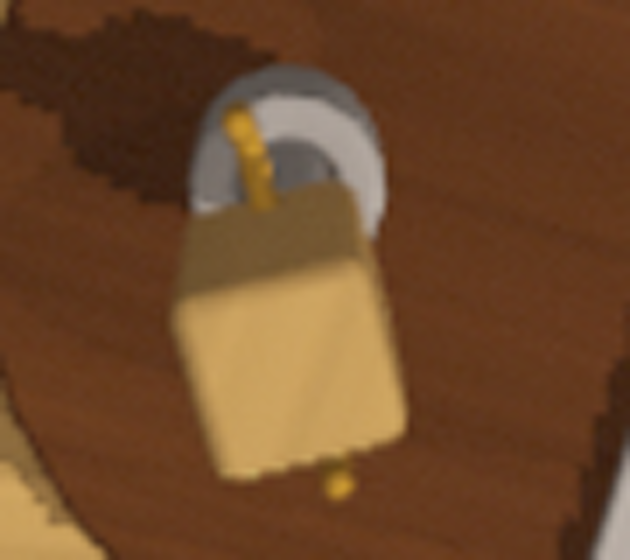

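```bash
python3 - <<'E'
from h import *
np.set_printoptions(precision=4,suppress=True)
c=np.array([[173,306],[360,259],[408,433],[221,481]])/7+[215,140]
W=np.array([onz("wrist",p,.150) for p in c]);print(W,W.mean(0))
for i in range(4):
    d=W[(i+1)%4]-W[i];print(np.linalg.norm(d[:2]),np.degrees(np.arctan2(d[1],d[0])))
h=[onz("wrist",np.array(p)/7+[215,140],.117) for p in ([238,118],[340,488])]
d=h[1]-h[0];print(h,np.mean(h,0),np.linalg.norm(d),np.degrees(np.arctan2(d[1],d[0])))
print(onz("wrist",np.array([288,170])/7+[215,140],.054))
E
```

```text
[[ 0.4889 -0.2671  0.15  ]
 [ 0.4834 -0.2456  0.15  ]
 [ 0.5045 -0.2398  0.15  ]
 [ 0.5105 -0.2618  0.15  ]] [ 0.4968 -0.2536  0.15  ]
0.02215313475382677 104.36726927881924
0.02190311402875609 15.339607806933753
0.02280198809235287 -74.9127290285263
0.02218820019116139 -166.34381095324548
[array([ 0.4734, -0.2601,  0.117 ]), array([ 0.5243, -0.2468,  0.117 ])] [ 0.4989 -0.2534  0.117 ] 0.052602756847141253 14.666969402011594
[ 0.4941 -0.2535  0.054 ]
```

Call:
servo_tool([
  {"dx":0.003,"dy":0.0016,"dz":0,"twist":0,"gripper":0},
  {"dx":0,"dy":0,"dz":0.03,"twist":-0.128,"gripper":0},
  {"dx":0,"dy":0,"dz":0.03,"twist":-0.128,"gripper":0},
  {"dx":0,"dy":0,"dz":0,"twist":0,"gripper":0.3},
  {"dx":0,"dy":0,"dz":0,"twist":0,"gripper":0.3},
])

```text
clock: 4.15
eef_pos: [0.4968, -0.2531, 0.1936]
tcp_rot: [0.393, -3.116, -0.001]
ft_force: [-0.1, 1.0, -0.0]
finger_gap: 0.708
```

```bash
python3 - <<'E'
from h import *
np.set_printoptions(precision=4,suppress=True)
s,Rm=st();print(s["clock"],s["eef_pos"],s["joint_pos"],Rm,s["finger_gap"])
im=optics.snapshot("wrist");cv2.imwrite("pics/w2.png",im)
cv2.imwrite("pics/w2c.png",cv2.resize(im[150:350,150:370],None,fx=3.5,fy=3,interpolation=cv2.INTER_CUBIC))
for t in ["post_head"]:
  for r in finder.landmark_of("wrist",t):
    print(t,r["conf"],r["at"],onz("wrist",r["at"],.127))
E
```

```text
4.15 [ 0.4968 -0.2531  0.1936] [-0.6036  0.387  -0.2636  0.9212 -0.     -0.8547] [[-0.9686 -0.2485 -0.0009]
 [-0.2485  0.9686  0.0006]
 [ 0.0007  0.0008 -1.    ]] 0.7076729786940038
post_head 0.93 [252.7, 214.8] [ 0.4997 -0.2554  0.127 ]
```

View pics/w2c.png

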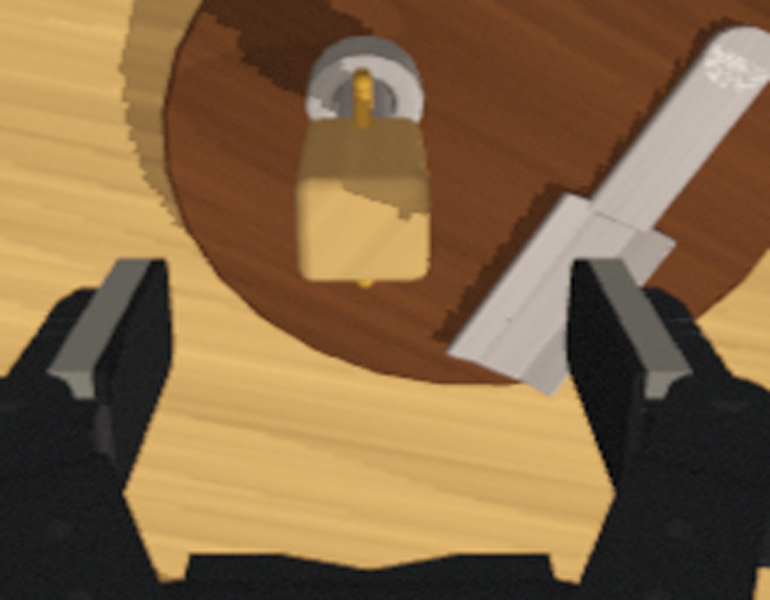

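```bash
python3 - <<'E'
from h import *
np.set_printoptions(precision=4,suppress=True)
f=lambda x,y:(x/3.5+150,y/3+150)
W=np.array([onz("wrist",f(*p),.150) for p in ([299,181],[429,183],[430,279],[300,280])])
s,Rm=st();print(W.mean(0)); print((W-s["eef_pos"])@Rm, ((W.mean(0)-s["eef_pos"])@Rm))
print(((onz("wrist",f(364,86),.117)-s["eef_pos"])@Rm),((onz("wrist",f(366,284),.117)-s["eef_pos"])@Rm))
E
```

```text
[ 0.4983 -0.2546  0.15  ]
[[ 0.0112 -0.0122  0.0449]
 [ 0.0107  0.0105  0.0449]
 [-0.0111  0.0111  0.0449]
 [-0.0114 -0.0125  0.045 ]] [-0.0001 -0.0008  0.0449]
[ 0.0223 -0.0009  0.0779] [-0.03   -0.0006  0.078 ]
```

Call:
servo_tool([
  {"dx":-0.001,"dy":-0.0007,"dz":0.03,"twist":0,"gripper":0.3},
  {"dx":0,"dy":0,"dz":0.0326,"twist":0,"gripper":0.3},
  {"dx":0,"dy":0,"dz":0,"twist":0,"gripper":0.3},
  {"dx":0,"dy":0,"dz":0,"twist":0,"gripper":1},
  {"dx":0,"dy":0,"dz":0,"twist":0,"gripper":1},
  {"dx":0,"dy":0,"dz":0,"twist":0,"gripper":1},
  {"dx":0,"dy":0,"dz":0,"twist":0,"gripper":1},
  {"dx":0,"dy":0,"dz":0,"twist":0,"gripper":1},
], grip_force=100)

```text
clock: 5.05
eef_pos: [0.4995, -0.2545, 0.1331]
tcp_rot: [-0.398, 3.113, -0.004]
ft_force: [0.1, 1.0, 5.4]
finger_gap: 0.27
```

```bash
python3 - <<'E'
from h import *
np.set_printoptions(precision=4,suppress=True)
s,Rm=st();print(s["clock"],s["eef_pos"],s["finger_gap"],s["ft_force"],s["wrist_torque"])
im=optics.snapshot("wrist");cv2.imwrite("pics/w3.png",im)
E
```

```text
5.05 [ 0.4995 -0.2545  0.1331] 0.26958679607488295 [0.0543 0.965  5.4391] [ 0.337   0.21   -0.0228]
```

View pics/w3.png

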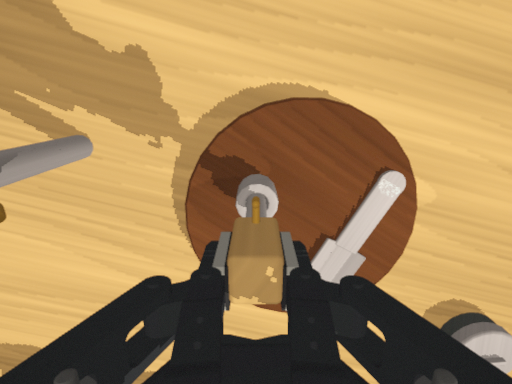

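The gap is 0.27 (23 mm), so the head is held. Now I draw it straight up.

Call:
servo_tool([
  {"dx":0,"dy":0,"dz":-0.01,"twist":0,"gripper":1},
  {"dx":0,"dy":0,"dz":-0.01,"twist":0,"gripper":1},
  {"dx":0,"dy":0,"dz":-0.015,"twist":0,"gripper":1},
  {"dx":0,"dy":0,"dz":-0.015,"twist":0,"gripper":1},
  {"dx":0,"dy":0,"dz":-0.02,"twist":0,"gripper":1},
  {"dx":0,"dy":0,"dz":-0.02,"twist":0,"gripper":1},
  {"dx":0,"dy":0,"dz":0,"twist":0,"gripper":1},
  {"dx":0,"dy":0,"dz":0,"twist":0,"gripper":1},
])

```text
clock: 5.9
eef_pos: [0.4984, -0.2539, 0.2212]
tcp_rot: [-0.398, 3.115, -0.001]
ft_force: [-0.3, -0.0, -2.1]
finger_gap: 0.268
```

```bash
python3 - <<'E'
from h import *
np.set_printoptions(precision=4,suppress=True)
s,Rm=st();print(s["clock"],s["eef_pos"],s["finger_gap"],s["ft_force"],s["wrist_torque"],Rm)
im=optics.snapshot("wrist")
b=optics.snapshot("scene");a=optics.snapshot("top")
cv2.imwrite("pics/w4.png",im)
cv2.imwrite("pics/s4.png",cv2.resize(b[80:260,60:300],None,fx=3,fy=3,interpolation=cv2.INTER_CUBIC))
for c in ("scene","top","wrist"):
  for t in ("post_tip","post_head"): print(c,t,[(np.round(r["at"],1).tolist(),round(r["conf"],2)) for r in finder.landmark_of(c,t)], proj(c,s["eef_pos"]-[0,0,.107 if t=="post_tip" else .004]))
# tray corners landmarks: nominal points, with top seg
r=finder.trace("top","tray")[0]; np.save("tray_top.npy",r["region"])
r=finder.trace("scene","tray")[0]; np.save("tray_scene.npy",r["region"])
cv2.imwrite("pics/scene4.png",b);cv2.imwrite("pics/top4.png",a)
E
```

```text
5.9 [ 0.4984 -0.2539  0.2212] 0.26759104688071667 [-0.3169 -0.004  -2.0823] [-0.0203  0.0051  0.0119] [[-0.9679 -0.2514  0.001 ]
 [-0.2514  0.9679 -0.0008]
 [-0.0008 -0.001  -1.    ]]
scene post_tip [([243.0, 170.4], 0.85), ([129.1, 182.3], 0.76), ([173.9, 176.6], 0.7)] [171.9489 175.0186]
scene post_head [([118.7, 141.8], 0.73), ([233.7, 124.9], 0.73), ([166.5, 136.7], 0.53)] [164.6314 139.8693]
top post_tip [([371.0, 179.8], 0.76), ([300.6, 248.6], 0.66)] [325.1251 169.919 ]
top post_head [([308.9, 242.8], 0.76), ([387.4, 168.3], 0.68)] [331.1015 160.3828]
wrist post_tip [([123.6, 135.0], 0.79), ([257.8, 189.6], 0.7), ([419.0, 285.1], 0.37)] [254.6929 196.2571]
wrist post_head [([30.1, 161.9], 0.69), ([253.3, 256.1], 0.64)] [254.7472 263.8089]
```

View pics/s4.png

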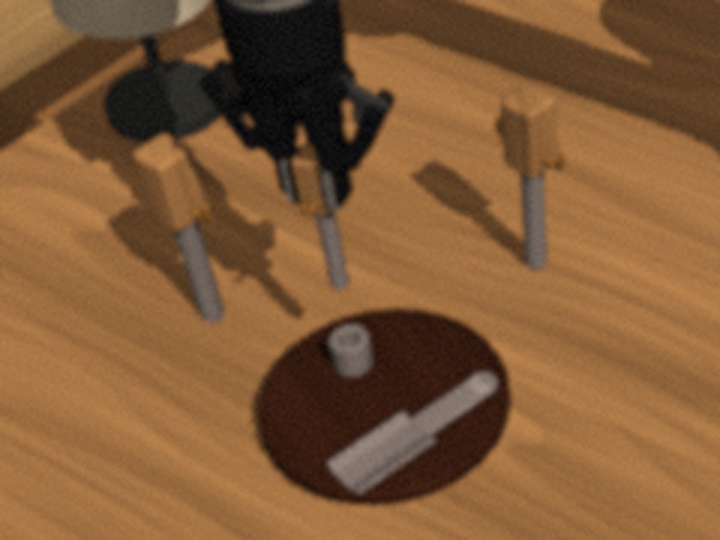

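View pics/w4.png

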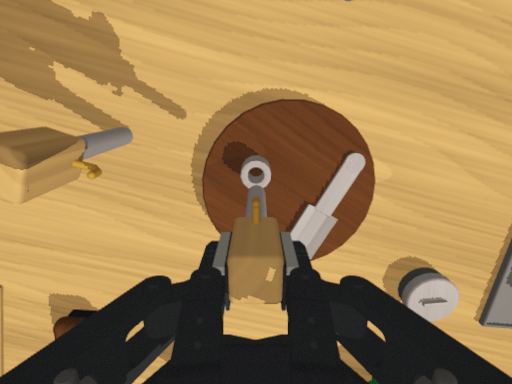

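The post is out and hangs upright; the wrist view shows the collar empty at (256,170) and the shoehorn unmoved. Now the tray and block pose from the top and scene pictures.

```bash
python3 - <<'E'
from h import *
np.set_printoptions(precision=4,suppress=True)
f=lambda p:np.array(p)/5+115
print("tray"); 
C=np.array([onz("top",f(p),.010)[:2] for p in ([76,108],[418,68],[451,340],[98,381])]);print(C,C.mean(0))
for i in range(4):
    d=C[(i+1)%4]-C[i];print(np.linalg.norm(d),np.degrees(np.arctan2(d[1],d[0])))
for c in("top","scene"):
    m=np.load(f"tray_{c}.npy").astype(np.uint8);cn=max(cv2.findContours(m,0,2)[0],key=cv2.contourArea)
    q=cv2.approxPolyDP(cv2.convexHull(cn),6,True)[:,0];W=np.array([onz(c,p,.008)[:2] for p in cn[:,0]],np.float32);print(c,q.tolist(),cv2.minAreaRect(W))
print("bore",onz("top",f([301,199]),.051))
im=cv2.imread("pics/scene4.png");cv2.imwrite("pics/c5.png",cv2.resize(im[250:370,270:410],None,fx=5,fy=5,interpolation=cv2.INTER_CUBIC))
a=cv2.imread("pics/top4.png");cv2.imwrite("pics/c6.png",cv2.resize(a[115:205,115:255],None,fx=5,fy=5,interpolation=cv2.INTER_CUBIC))
E
```

```text
tray
[[0.6028 0.3156]
 [0.6362 0.1124]
 [0.4701 0.0826]
 [0.437  0.2878]] [0.5365 0.1996]
0.20600051073121975 -80.65022330276231
0.16877355085177206 -169.8460383784181
0.207860821008463 99.15494401583368
0.16805087627833332 9.523543494057678
top [[198, 129], [204, 183], [132, 180], [129, 136]] ((0.5383597016334534, 0.2033788114786148), (0.17431829869747162, 0.21607328951358795), 8.6576566696167)
scene [[307, 259], [400, 289], [384, 364], [281, 325]] ((0.5381896495819092, 0.2034701406955719), (0.17537593841552734, 0.20962746441364288), 9.11363697052002)
bore [0.5411 0.17   0.051 ]
```

View pics/c5.png

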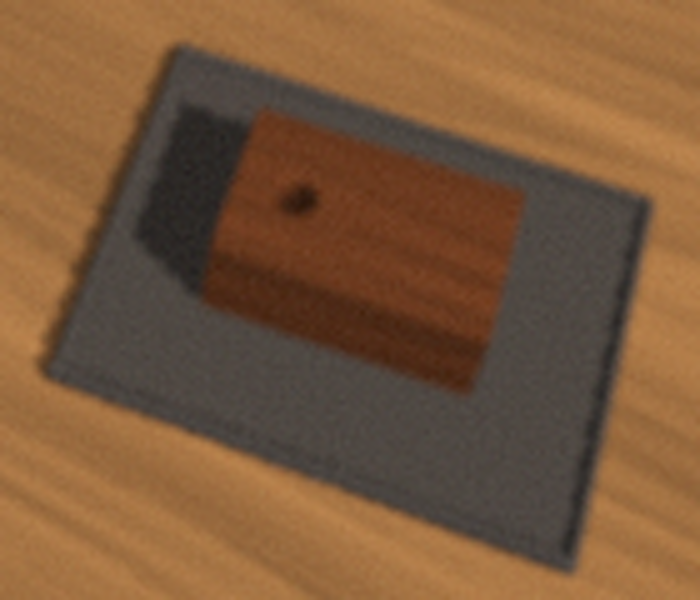

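View pics/c6.png

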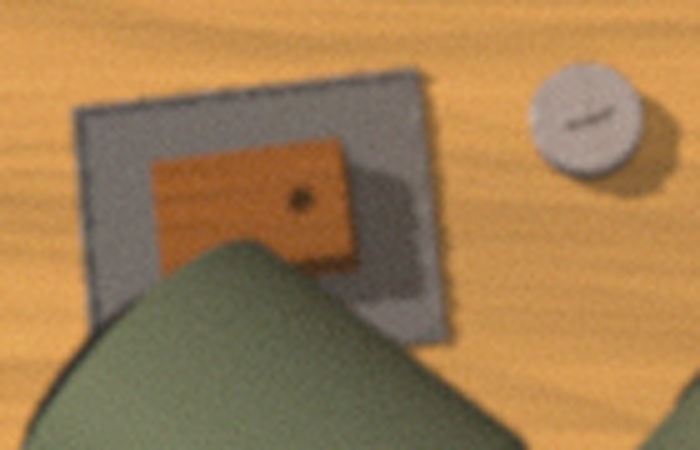

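```bash
python3 - <<'E'
from h import *
np.set_printoptions(precision=4,suppress=True)
def fit(C,L,Wd):
    print(C,C.mean(0))
    for i in range(4):
        d=C[(i+1)%4]-C[i];print(np.linalg.norm(d).round(4),np.degrees(np.arctan2(d[1],d[0])).round(2))
f=lambda p:np.array(p)/5+[270,250]
fit(np.array([onz("scene",f(p),.051)[:2] for p in([260,108],[525,190],[489,346],[216,258])]),0,0)
print("bore",onz("scene",f([300,199]),.051))
print("tray",np.array([onz("scene",f(p),.01)[:2] for p in([178,46],[650,202],[570,570],[46,372])]).mean(0))
f=lambda p:np.array(p)/5+115
fit(np.array([onz("top",f(p),.051)[:2] for p in([152,160],[342,140],[354,262],[165,276])]),0,0)
T=np.array([.538,.202]);y=np.radians(9.3);M=np.array([[np.cos(y),-np.sin(y)],[np.sin(y),np.cos(y)]])
for n,p in dict(fL=[-35,35],fR=[-35,-35],end=[0,55],bore=[0,-30]).items(): print(n,T+M@(np.array(p)/1e3))
E
```

```text
[[0.5128 0.1406]
 [0.4923 0.2476]
 [0.5631 0.2609]
 [0.5839 0.1563]] [0.538  0.2014]
0.109 100.87
0.0721 10.62
0.1067 -78.8
0.0727 -167.54
bore [0.543  0.1729 0.051 ]
tray [0.5421 0.2033]
[[0.5609 0.258 ]
 [0.5774 0.1488]
 [0.505  0.1369]
 [0.4922 0.2448]] [0.5339 0.1971]
0.1105 -81.38
0.0734 -170.71
0.1086 96.73
0.0699 10.9
fL [0.4978 0.2309]
fR [0.5091 0.1618]
end [0.5291 0.2563]
bore [0.5428 0.1724]
```

Tray yaw comes out at about 9.5° and the block's at about 10°, centred near (0.536,0.199). I turn the tool to 10° and keep that yaw for everything that follows, so the grip offset cancels. Then I go to a standoff in front of the left part of the front face.

Call:
servo_tool([
  {"dx":0,"dy":0,"dz":0,"twist":0.08,"gripper":1},
  {"dx":-0.0048,"dy":0.02,"dz":0,"twist":0,"gripper":1},
  {"dx":-0.0048,"dy":0.045,"dz":0,"twist":0,"gripper":1},
  {"dx":-0.0048,"dy":0.045,"dz":0,"twist":0,"gripper":1},
  {"dx":-0.0048,"dy":0.045,"dz":0,"twist":0,"gripper":1},
  {"dx":-0.0048,"dy":0.045,"dz":0,"twist":0,"gripper":1},
  {"dx":-0.005,"dy":0.045,"dz":0,"twist":0,"gripper":1},
  {"dx":-0.005,"dy":0.045,"dz":0,"twist":0,"gripper":1},
  {"dx":-0.005,"dy":0.045,"dz":0,"twist":0,"gripper":1},
  {"dx":-0.005,"dy":0.045,"dz":0,"twist":0,"gripper":1},
  {"dx":-0.005,"dy":0.045,"dz":0,"twist":0,"gripper":1},
  {"dx":-0.005,"dy":0.0495,"dz":0,"twist":0,"gripper":1},
])

```text
clock: 7.65
eef_pos: [0.469, 0.2245, 0.2209]
tcp_rot: [-0.272, 3.129, -0.0]
ft_force: [1.8, -1.2, -1.6]
finger_gap: 0.264
```

Call:
servo_tool([
  {"dx":0,"dy":0,"dz":0,"twist":0,"gripper":1},
  {"dx":0,"dy":0,"dz":0,"twist":0,"gripper":1},
])

```text
clock: 7.85
eef_pos: [0.4688, 0.2239, 0.2206]
tcp_rot: [0.278, -3.129, 0.001]
ft_force: [-0.0, -0.1, -1.0]
finger_gap: 0.268
```

```bash
python3 - <<'E'
from h import *
np.set_printoptions(precision=4,suppress=True)
s,Rm=st();print(s["clock"],s["eef_pos"],s["finger_gap"],s["ft_force"],s["wrist_torque"],Rm,s["joint_pos"])
im=optics.snapshot("wrist")
b=optics.snapshot("scene")
cv2.imwrite("pics/w6.png",im)
cv2.imwrite("pics/s6.png",cv2.resize(b[170:384,230:430],None,fx=3,fy=2.8,interpolation=cv2.INTER_CUBIC))
E
```

```text
7.85 [0.4688 0.2239 0.2206] 0.26773760525105333 [-0.0104 -0.0652 -0.9705] [0.0304 0.0022 0.0271] [[-0.9843 -0.1763 -0.    ]
 [-0.1763  0.9843 -0.0005]
 [ 0.0001 -0.0005 -1.    ]] [ 0.3038  0.2955 -0.324   0.9515 -0.0005  0.1266]
```

View pics/s6.png

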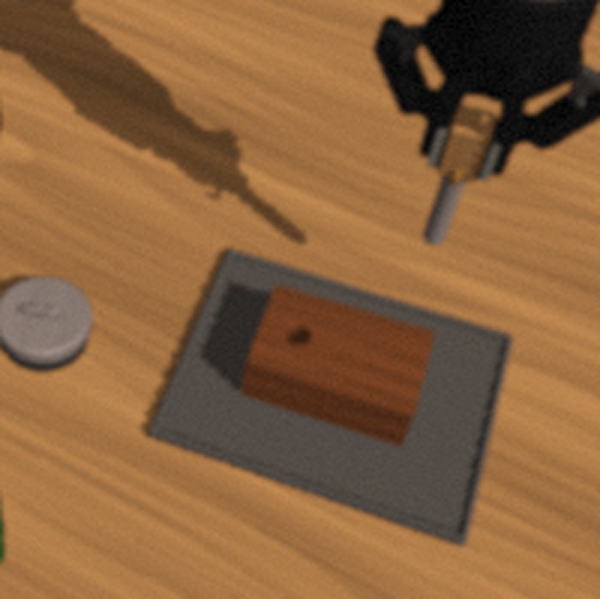

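View pics/w6.png

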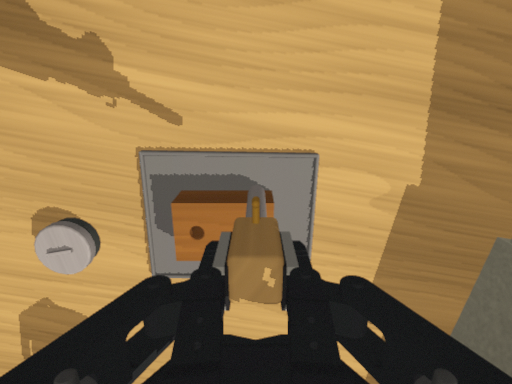

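Call:
servo_tool([
  {"dx":0,"dy":0,"dz":0.03,"twist":0,"gripper":1},
  {"dx":0,"dy":0,"dz":0.03,"twist":0,"gripper":1},
  {"dx":0,"dy":0,"dz":0.03,"twist":0,"gripper":1},
  {"dx":0,"dy":0,"dz":0,"twist":0,"gripper":1},
  {"dx":-0.004,"dy":0,"dz":0,"twist":0,"gripper":1},
  {"dx":-0.004,"dy":0,"dz":0,"twist":0,"gripper":1},
  {"dx":0,"dy":0,"dz":0,"twist":0,"gripper":1},
  {"dx":0,"dy":0,"dz":0,"twist":0,"gripper":1},
])

```text
clock: 8.75
eef_pos: [0.4781, 0.2245, 0.1319]
tcp_rot: [-0.273, 3.127, 0.001]
ft_force: [-0.4, -0.1, -0.7]
finger_gap: 0.266
```

```bash
cat > s.py <<'E'
from h import *
np.set_printoptions(precision=5,suppress=True)
s,Rm=st();a=np.radians(10);B=np.array([[np.cos(a),-np.sin(a)],[np.sin(a),np.cos(a)]])
F=B.T@s["ft_force"][:2]
print(round(s["clock"],2),s["eef_pos"],"gap",round(s["finger_gap"],3),"F",s["ft_force"],"F10",F,"uv",B.T@s["eef_pos"][:2],"tq",s["wrist_torque"],"z",Rm[:,2],"yaw",np.arctan2(Rm[0,1],-Rm[0,0]), np.arctan2(-Rm[1,0],-Rm[0,0]))
E
python3 s.py; python3 - <<'E'
from h import *
im=optics.snapshot("wrist");b=optics.snapshot("scene")
cv2.imwrite("pics/w7.png",im)
cv2.imwrite("pics/s7.png",cv2.resize(b[210:384,250:430],None,fx=3.3,fy=3.3,interpolation=cv2.INTER_CUBIC))
E
```

```text
8.75 [0.47814 0.22447 0.13194] gap 0.266 F [-0.38156 -0.12955 -0.74723] F10 [-0.39826 -0.06133] uv [0.50986 0.13803] tq [-0.04687 -0.00535 -0.03758] z [ 0.00227  0.00071 -1.     ] yaw -0.1740002121114764 0.1739990532570454
```

View pics/s7.png

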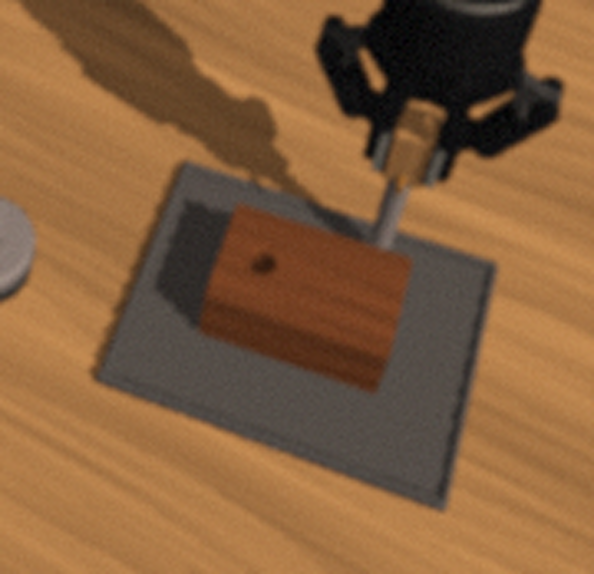

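View pics/w7.png

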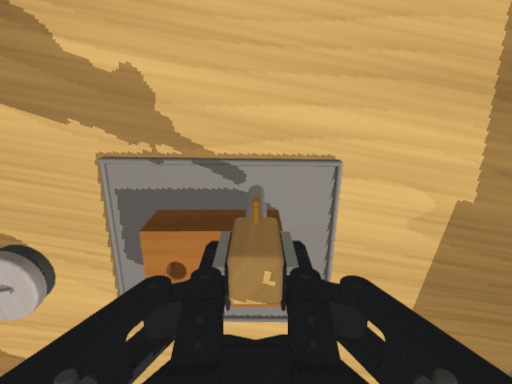

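Call:
servo_tool([
  {"dx":-0.003,"dy":0,"dz":0,"twist":0,"gripper":1},
  {"dx":-0.003,"dy":0,"dz":0,"twist":0,"gripper":1},
  {"dx":0,"dy":0,"dz":0,"twist":0,"gripper":1},
])

```text
clock: 9.15
eef_pos: [0.4835, 0.2255, 0.1308]
tcp_rot: [-0.273, 3.129, 0.0]
ft_force: [-0.2, -0.5, -1.7]
finger_gap: 0.265
```

Call:
servo_tool([
  {"dx":-0.001,"dy":0,"dz":0,"twist":0,"gripper":1},
  {"dx":0,"dy":0,"dz":0,"twist":0,"gripper":1},
])

```text
clock: 9.35
eef_pos: [0.484, 0.2255, 0.1306]
tcp_rot: [0.273, -3.13, 0.0]
ft_force: [-0.1, -0.8, -1.8]
finger_gap: 0.266
```

Call:
servo_tool([
  {"dx":-0.001,"dy":0,"dz":0,"twist":0,"gripper":1},
  {"dx":0,"dy":0,"dz":0,"twist":0,"gripper":1},
])

```text
clock: 9.55
eef_pos: [0.485, 0.2257, 0.1307]
tcp_rot: [-0.273, 3.13, -0.0]
ft_force: [0.2, 0.3, -1.1]
finger_gap: 0.268
```

Call:
servo_tool([
  {"dx":-0.001,"dy":0,"dz":0,"twist":0,"gripper":1},
  {"dx":0,"dy":0,"dz":0,"twist":0,"gripper":1},
])

```text
clock: 9.75
eef_pos: [0.486, 0.2258, 0.1307]
tcp_rot: [-0.273, 3.13, 0.0]
ft_force: [0.1, -0.2, -1.9]
finger_gap: 0.271
```

Call:
servo_tool([
  {"dx":-0.001,"dy":0,"dz":0,"twist":0,"gripper":1},
  {"dx":0,"dy":0,"dz":0,"twist":0,"gripper":1},
])

```text
clock: 9.95
eef_pos: [0.487, 0.226, 0.1307]
tcp_rot: [-0.273, 3.13, -0.0]
ft_force: [0.0, -0.6, -2.0]
finger_gap: 0.272
```

Call:
servo_tool([
  {"dx":-0.001,"dy":0,"dz":0,"twist":0,"gripper":1},
  {"dx":0,"dy":0,"dz":0,"twist":0,"gripper":1},
])

```text
clock: 10.15
eef_pos: [0.488, 0.2262, 0.1307]
tcp_rot: [-0.273, 3.13, 0.0]
ft_force: [0.2, -0.9, -1.8]
finger_gap: 0.267
```

Call:
servo_tool([
  {"dx":-0.001,"dy":0,"dz":0,"twist":0,"gripper":1},
  {"dx":0,"dy":0,"dz":0,"twist":0,"gripper":1},
])

```text
clock: 10.35
eef_pos: [0.489, 0.2264, 0.1307]
tcp_rot: [-0.273, 3.13, 0.0]
ft_force: [0.4, -0.0, -1.6]
finger_gap: 0.269
```

Call:
servo_tool([
  {"dx":-0.001,"dy":0,"dz":0,"twist":0,"gripper":1},
  {"dx":0,"dy":0,"dz":0,"twist":0,"gripper":1},
])

```text
clock: 10.55
eef_pos: [0.49, 0.2265, 0.1307]
tcp_rot: [-0.273, 3.13, 0.0]
ft_force: [-0.3, -0.1, -1.9]
finger_gap: 0.265
```

Call:
servo_tool([
  {"dx":-0.001,"dy":0,"dz":0,"twist":0,"gripper":1},
  {"dx":0,"dy":0,"dz":0,"twist":0,"gripper":1},
])

```text
clock: 10.75
eef_pos: [0.491, 0.2267, 0.1307]
tcp_rot: [-0.273, 3.13, 0.0]
ft_force: [-0.0, 0.2, -2.0]
finger_gap: 0.265
```

Call:
servo_tool([
  {"dx":-0.001,"dy":0,"dz":0,"twist":0,"gripper":1},
  {"dx":0,"dy":0,"dz":0,"twist":0,"gripper":1},
])

```text
clock: 10.95
eef_pos: [0.492, 0.2269, 0.1307]
tcp_rot: [-0.273, 3.13, 0.0]
ft_force: [0.1, 0.0, -1.7]
finger_gap: 0.268
```

```bash
python3 s.py; python3 - <<'E'
from h import *
im=optics.snapshot("wrist");b=optics.snapshot("scene")
cv2.imwrite("pics/w8.png",cv2.resize(im[140:300,130:350],None,fx=3.5,fy=3.5,interpolation=cv2.INTER_CUBIC))
cv2.imwrite("pics/s8.png",cv2.resize(b[240:340,310:410],None,fx=6,fy=6,interpolation=cv2.INTER_CUBIC))
E
```

```text
10.95 [0.49198 0.22688 0.1307 ] gap 0.268 F [ 0.11907  0.03594 -1.73448] F10 [0.1235  0.01472] uv [0.5239  0.13801] tq [ 0.00365 -0.02227 -0.05465] z [ 0.00014  0.00004 -1.     ] yaw -0.17414052700674065 0.17414052361723745
```

View pics/s8.png

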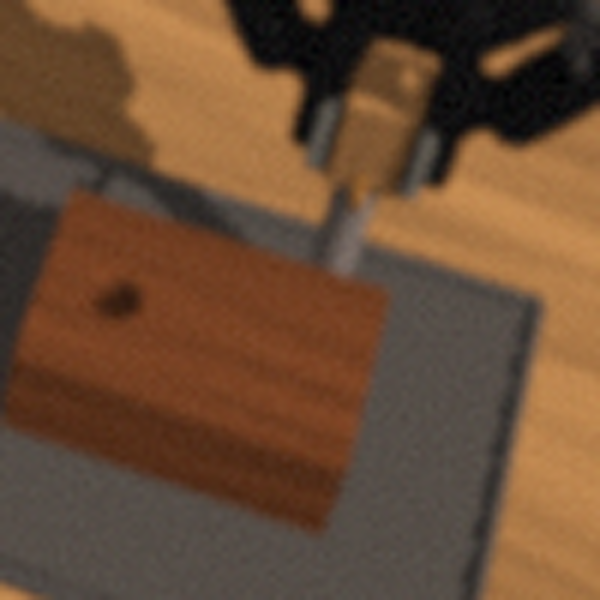

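View pics/w8.png

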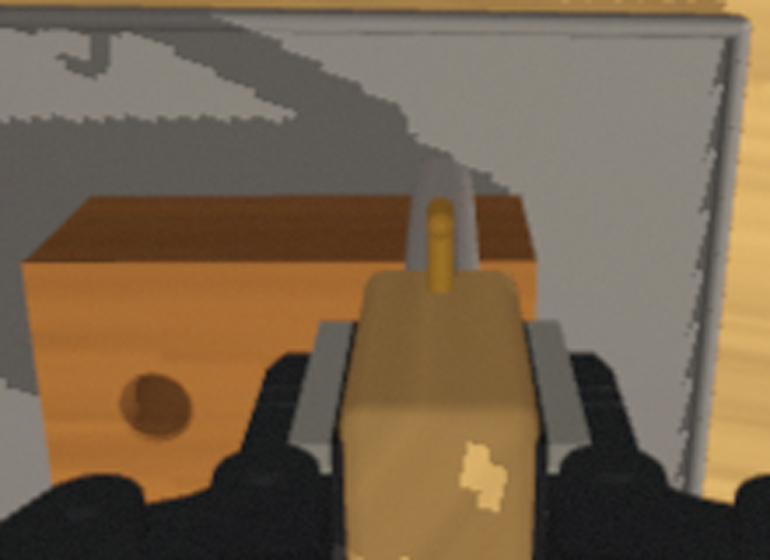

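Call:
servo_tool([
  {"dx":-0.001,"dy":0,"dz":0,"twist":0,"gripper":1},
  {"dx":0,"dy":0,"dz":0,"twist":0,"gripper":1},
])

```text
clock: 11.25
eef_pos: [0.4929, 0.2271, 0.1307]
tcp_rot: [-0.273, 3.13, 0.0]
ft_force: [-0.0, -0.1, -1.3]
finger_gap: 0.272
```

Call:
servo_tool([
  {"dx":-0.001,"dy":0,"dz":0,"twist":0,"gripper":1},
  {"dx":0,"dy":0,"dz":0,"twist":0,"gripper":1},
])

```text
clock: 11.45
eef_pos: [0.4936, 0.2272, 0.1306]
tcp_rot: [0.273, -3.129, 0.0]
ft_force: [-1.0, 0.3, -0.4]
finger_gap: 0.266
```

Call:
servo_tool([
  {"dx":-0.0005,"dy":0,"dz":0,"twist":0,"gripper":1},
  {"dx":0,"dy":0,"dz":0,"twist":0,"gripper":1},
])

```text
clock: 11.65
eef_pos: [0.4938, 0.2272, 0.1306]
tcp_rot: [0.273, -3.129, 0.0]
ft_force: [-1.5, -0.7, -0.0]
finger_gap: 0.274
```

Call:
servo_tool([
  {"dx":-0.0005,"dy":0,"dz":0,"twist":0,"gripper":1},
  {"dx":0,"dy":0,"dz":0,"twist":0,"gripper":1},
])

```text
clock: 11.85
eef_pos: [0.494, 0.2273, 0.1305]
tcp_rot: [0.273, -3.128, 0.0]
ft_force: [-3.2, 0.1, 1.7]
finger_gap: 0.271
```

Call:
servo_tool([
  {"dx":-0.0003,"dy":0,"dz":0,"twist":0,"gripper":1},
  {"dx":0,"dy":0,"dz":0,"twist":0,"gripper":1},
  {"dx":0,"dy":0,"dz":0,"twist":0,"gripper":1},
  {"dx":0,"dy":0,"dz":0,"twist":0,"gripper":1},
  {"dx":0,"dy":0,"dz":0,"twist":0,"gripper":1},
  {"dx":0,"dy":0,"dz":0,"twist":0,"gripper":1},
])

```text
clock: 12.45
eef_pos: [0.4942, 0.2273, 0.1305]
tcp_rot: [0.273, -3.128, 0.0]
ft_force: [-4.0, -0.7, 2.3]
finger_gap: 0.268
```

```bash
python3 s.py
```

```text
12.45 [0.4942  0.2273  0.13049] gap 0.268 F [-3.98216 -0.69423  2.2837 ] F10 [-4.04221  0.00781] uv [0.52616 0.13804] tq [-0.21071  1.49741  0.0489 ] z [-0.00168 -0.00028 -1.     ] yaw -0.1743317846447677 0.17433156651562037
```

Touch 1 gave a steady 4 N over 0.6 s at u=0.5272, v=0.138 (commanded, in the 10° frame). I retract and shift to the right.

Call:
servo_tool([
  {"dx":0.006,"dy":0,"dz":0,"twist":0,"gripper":1},
  {"dx":0.006,"dy":0,"dz":0,"twist":0,"gripper":1},
  {"dx":0,"dy":-0.02,"dz":0,"twist":0,"gripper":1},
  {"dx":0,"dy":-0.025,"dz":0,"twist":0,"gripper":1},
  {"dx":0,"dy":-0.025,"dz":0,"twist":0,"gripper":1},
  {"dx":0,"dy":0,"dz":0,"twist":0,"gripper":1},
  {"dx":-0.003,"dy":0,"dz":0,"twist":0,"gripper":1},
  {"dx":-0.003,"dy":0,"dz":0,"twist":0,"gripper":1},
  {"dx":0,"dy":0,"dz":0,"twist":0,"gripper":1},
])

```text
clock: 13.35
eef_pos: [0.502, 0.1583, 0.1309]
tcp_rot: [-0.275, 3.128, 0.0]
ft_force: [-0.1, 0.1, -1.9]
finger_gap: 0.265
```

```bash
python3 s.py
```

```text
13.35 [0.50202 0.15827 0.13086] gap 0.265 F [-0.068    0.09369 -1.88764] F10 [-0.0507   0.10408] uv [0.52187 0.0687 ] tq [ 0.03275  0.02751 -0.0106 ] z [ 0.00123  0.00035 -1.     ] yaw -0.1752155580151425 0.17521526512812813
```

Call:
servo_tool([
  {"dx":-0.001,"dy":0,"dz":0,"twist":0,"gripper":1},
  {"dx":0,"dy":0,"dz":0,"twist":0,"gripper":1},
])

```text
clock: 13.55
eef_pos: [0.5023, 0.1581, 0.1306]
tcp_rot: [-0.275, 3.13, 0.0]
ft_force: [-0.1, 0.5, -1.5]
finger_gap: 0.269
```

Call:
servo_tool([
  {"dx":-0.001,"dy":0,"dz":0,"twist":0,"gripper":1},
  {"dx":0,"dy":0,"dz":0,"twist":0,"gripper":1},
])

```text
clock: 13.75
eef_pos: [0.5033, 0.158, 0.1307]
tcp_rot: [-0.274, 3.13, 0.0]
ft_force: [0.4, -0.4, -1.5]
finger_gap: 0.27
```

Call:
servo_tool([
  {"dx":-0.001,"dy":0,"dz":0,"twist":0,"gripper":1},
  {"dx":0,"dy":0,"dz":0,"twist":0,"gripper":1},
])

```text
clock: 13.95
eef_pos: [0.5044, 0.158, 0.1307]
tcp_rot: [-0.273, 3.129, -0.0]
ft_force: [-0.1, -0.7, -1.9]
finger_gap: 0.267
```

Call:
servo_tool([
  {"dx":-0.001,"dy":0,"dz":0,"twist":0,"gripper":1},
  {"dx":0,"dy":0,"dz":0,"twist":0,"gripper":1},
])

```text
clock: 14.15
eef_pos: [0.5054, 0.1582, 0.1307]
tcp_rot: [-0.273, 3.129, 0.0]
ft_force: [-0.1, -1.1, -1.6]
finger_gap: 0.27
```

Call:
servo_tool([
  {"dx":-0.001,"dy":0,"dz":0,"twist":0,"gripper":1},
  {"dx":0,"dy":0,"dz":0,"twist":0,"gripper":1},
])

```text
clock: 14.35
eef_pos: [0.5059, 0.1582, 0.1306]
tcp_rot: [0.273, -3.129, 0.0]
ft_force: [-1.5, -0.3, -0.5]
finger_gap: 0.267
```

Call:
servo_tool([
  {"dx":-0.0005,"dy":0,"dz":0,"twist":0,"gripper":1},
  {"dx":0,"dy":0,"dz":0,"twist":0,"gripper":1},
])

```text
clock: 14.55
eef_pos: [0.5061, 0.1583, 0.1305]
tcp_rot: [0.273, -3.128, 0.0]
ft_force: [-1.3, 0.2, -0.4]
finger_gap: 0.266
```

Call:
servo_tool([
  {"dx":-0.0005,"dy":0,"dz":0,"twist":0,"gripper":1},
  {"dx":0,"dy":0,"dz":0,"twist":0,"gripper":1},
  {"dx":0,"dy":0,"dz":0,"twist":0,"gripper":1},
  {"dx":0,"dy":0,"dz":0,"twist":0,"gripper":1},
  {"dx":0,"dy":0,"dz":0,"twist":0,"gripper":1},
  {"dx":0,"dy":0,"dz":0,"twist":0,"gripper":1},
])

```text
clock: 15.15
eef_pos: [0.5065, 0.1584, 0.1305]
tcp_rot: [0.273, -3.128, 0.0]
ft_force: [-4.8, -1.5, 1.3]
finger_gap: 0.267
```

```bash
python3 s.py
```

```text
15.15 [0.5065  0.15838 0.13048] gap 0.267 F [-4.79883 -1.4758   1.29308] F10 [-4.9822  -0.62007] uv [0.52631 0.06802] tq [-0.35728  1.4607  -0.05479] z [-0.00134 -0.00031 -1.     ] yaw -0.17420870074965072 0.17420844442617706
```

Touch 2 gave 4.5–5 N at measured u=0.5263, against 0.5262 at the left, so the block's yaw is 10.0° within about 0.2°. Now round to the left end face.

Call:
servo_tool([
  {"dx":0.007,"dy":0,"dz":0,"twist":0,"gripper":1},
  {"dx":0.007,"dy":0,"dz":0,"twist":0,"gripper":1},
  {"dx":0,"dy":0.027,"dz":0,"twist":0,"gripper":1},
  {"dx":0,"dy":0.03,"dz":0,"twist":0,"gripper":1},
  {"dx":0,"dy":0.03,"dz":0,"twist":0,"gripper":1},
  {"dx":0,"dy":0.03,"dz":0,"twist":0,"gripper":1},
  {"dx":0,"dy":0,"dz":0,"twist":0,"gripper":1},
  {"dx":-0.0187,"dy":0,"dz":0,"twist":0,"gripper":1},
  {"dx":-0.018,"dy":0,"dz":0,"twist":0,"gripper":1},
  {"dx":-0.018,"dy":0,"dz":0,"twist":0,"gripper":1},
  {"dx":0,"dy":0,"dz":0,"twist":0,"gripper":1},
  {"dx":0,"dy":0,"dz":0,"twist":0,"gripper":1},
])

```text
clock: 16.35
eef_pos: [0.5269, 0.2802, 0.1305]
tcp_rot: [0.272, -3.13, 0.0]
ft_force: [-0.1, -0.1, -1.1]
finger_gap: 0.267
```

```bash
python3 s.py; python3 - <<'E'
from h import *
im=optics.snapshot("wrist")
cv2.imwrite("pics/w9.png",cv2.resize(im[120:300,80:350],None,fx=2.9,fy=2.9,interpolation=cv2.INTER_CUBIC))
E
```

```text
16.35 [0.52689 0.2802  0.1305 ] gap 0.267 F [-0.11888 -0.06341 -1.05799] F10 [-0.12809 -0.0418 ] uv [0.56754 0.18446] tq [ 0.02322  0.02286 -0.02755] z [-0.00017 -0.00006 -1.     ] yaw -0.17349580916343257 0.17349580156382974
```

View pics/w9.png

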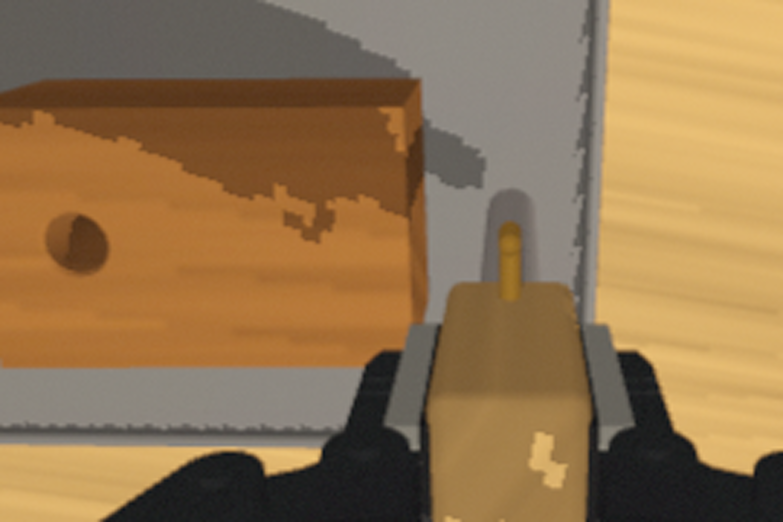

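Call:
servo_tool([
  {"dx":0,"dy":-0.006,"dz":0,"twist":0,"gripper":1},
  {"dx":0,"dy":-0.006,"dz":0,"twist":0,"gripper":1},
  {"dx":0,"dy":0,"dz":0,"twist":0,"gripper":1},
])

```text
clock: 16.7
eef_pos: [0.5289, 0.2679, 0.1308]
tcp_rot: [0.272, -3.13, 0.001]
ft_force: [0.0, 0.7, -1.8]
finger_gap: 0.266
```

Call:
servo_tool([
  {"dx":0,"dy":-0.001,"dz":0,"twist":0,"gripper":1},
  {"dx":0,"dy":-0.001,"dz":0,"twist":0,"gripper":1},
  {"dx":0,"dy":0,"dz":0,"twist":0,"gripper":1},
])

```text
clock: 17.0
eef_pos: [0.5294, 0.267, 0.1307]
tcp_rot: [-0.273, 3.13, -0.0]
ft_force: [-0.3, -0.8, -2.1]
finger_gap: 0.271
```

Call:
servo_tool([
  {"dx":0,"dy":-0.001,"dz":0,"twist":0,"gripper":1},
  {"dx":0,"dy":0,"dz":0,"twist":0,"gripper":1},
])

```text
clock: 17.2
eef_pos: [0.5296, 0.266, 0.1307]
tcp_rot: [-0.273, 3.13, -0.0]
ft_force: [0.0, 0.0, -0.4]
finger_gap: 0.268
```

```bash
python3 s.py
```

```text
17.2 [0.52964 0.26601 0.13066] gap 0.268 F [ 0.04683  0.01095 -0.40482] F10 [0.04802 0.00266] uv [0.56778 0.17   ] tq [ 0.00292  0.00929 -0.01448] z [ 0.00002 -0.00001 -1.     ] yaw -0.1742627348299454 0.1742627350020572
```

Call:
servo_tool([
  {"dx":0,"dy":-0.001,"dz":0,"twist":0,"gripper":1},
  {"dx":0,"dy":0,"dz":0,"twist":0,"gripper":1},
])

```text
clock: 17.4
eef_pos: [0.5298, 0.265, 0.1307]
tcp_rot: [0.273, -3.13, 0.0]
ft_force: [-0.3, -0.1, -1.4]
finger_gap: 0.268
```

Call:
servo_tool([
  {"dx":0,"dy":-0.001,"dz":0,"twist":0,"gripper":1},
  {"dx":0,"dy":0,"dz":0,"twist":0,"gripper":1},
])

```text
clock: 17.6
eef_pos: [0.53, 0.2639, 0.1307]
tcp_rot: [0.273, -3.13, 0.0]
ft_force: [0.4, 0.6, -1.6]
finger_gap: 0.268
```

Call:
servo_tool([
  {"dx":0,"dy":-0.001,"dz":0,"twist":0,"gripper":1},
  {"dx":0,"dy":0,"dz":0,"twist":0,"gripper":1},
])

```text
clock: 17.8
eef_pos: [0.5301, 0.2629, 0.1307]
tcp_rot: [0.273, -3.13, 0.0]
ft_force: [0.1, 0.6, -1.7]
finger_gap: 0.268
```

Call:
servo_tool([
  {"dx":0,"dy":-0.001,"dz":0,"twist":0,"gripper":1},
  {"dx":0,"dy":0,"dz":0,"twist":0,"gripper":1},
])

```text
clock: 18.0
eef_pos: [0.5303, 0.262, 0.1307]
tcp_rot: [0.273, -3.13, 0.0]
ft_force: [0.4, 0.7, -1.0]
finger_gap: 0.268
```

Call:
servo_tool([
  {"dx":0,"dy":-0.0005,"dz":0,"twist":0,"gripper":1},
  {"dx":0,"dy":0,"dz":0,"twist":0,"gripper":1},
])

```text
clock: 18.2
eef_pos: [0.5304, 0.2615, 0.1307]
tcp_rot: [0.273, -3.13, -0.0]
ft_force: [-0.4, -0.0, -1.0]
finger_gap: 0.272
```

```bash
python3 s.py
```

```text
18.2 [0.5304  0.26153 0.13069] gap 0.272 F [-0.4419  -0.01791 -0.98823] F10 [-0.43829  0.0591 ] uv [0.56775 0.16546] tq [ 0.01426 -0.03895  0.0175 ] z [-0.       0.00002 -1.     ] yaw -0.17409335042639068 0.1740933504488399
```

Call:
servo_tool([
  {"dx":0,"dy":-0.0005,"dz":0,"twist":0,"gripper":1},
  {"dx":0,"dy":0,"dz":0,"twist":0,"gripper":1},
])

```text
clock: 18.4
eef_pos: [0.5304, 0.2613, 0.1307]
tcp_rot: [0.273, -3.13, -0.001]
ft_force: [0.0, 1.2, -1.6]
finger_gap: 0.266
```

Call:
servo_tool([
  {"dx":0,"dy":-0.0005,"dz":0,"twist":0,"gripper":1},
  {"dx":0,"dy":0,"dz":0,"twist":0,"gripper":1},
])

```text
clock: 18.6
eef_pos: [0.5305, 0.2612, 0.1307]
tcp_rot: [0.274, -3.13, -0.002]
ft_force: [0.5, 1.9, -2.1]
finger_gap: 0.269
```

Call:
servo_tool([
  {"dx":0,"dy":-0.0005,"dz":0,"twist":0,"gripper":1},
  {"dx":0,"dy":0,"dz":0,"twist":0,"gripper":1},
])

```text
clock: 18.8
eef_pos: [0.5305, 0.261, 0.1307]
tcp_rot: [0.274, -3.129, -0.003]
ft_force: [-0.2, 4.4, -2.3]
finger_gap: 0.265
```

Call:
servo_tool([
  {"dx":0,"dy":0,"dz":0,"twist":0,"gripper":1},
  {"dx":0,"dy":0,"dz":0,"twist":0,"gripper":1},
  {"dx":0,"dy":0,"dz":0,"twist":0,"gripper":1},
  {"dx":0,"dy":0,"dz":0,"twist":0,"gripper":1},
  {"dx":0,"dy":0,"dz":0,"twist":0,"gripper":1},
  {"dx":0,"dy":0,"dz":0,"twist":0,"gripper":1},
])

```text
clock: 19.4
eef_pos: [0.5305, 0.2609, 0.1307]
tcp_rot: [0.274, -3.129, -0.003]
ft_force: [-1.8, 5.1, -1.7]
finger_gap: 0.267
```

```bash
python3 s.py
```

```text
19.4 [0.53048 0.26093 0.13073] gap 0.267 F [-1.75292  5.08954 -1.66785] F10 [-0.8425   5.31661] uv [0.56773 0.16485] tq [ 1.44564  0.26297 -0.05104] z [-0.00031  0.00191 -1.     ] yaw -0.17470209556325075 0.17470237082465928
```

Touch 3 gave about 5 N at v≈0.1651. The bore target is therefore TCP u=0.5680, v=0.0732. I retract, raise and move over the bore.

Call:
servo_tool([
  {"dx":0,"dy":0.006,"dz":0,"twist":0,"gripper":1},
  {"dx":0,"dy":0,"dz":-0.025,"twist":0,"gripper":1},
  {"dx":0,"dy":0,"dz":-0.025,"twist":0,"gripper":1},
  {"dx":0,"dy":-0.0238,"dz":0,"twist":0,"gripper":1},
  {"dx":0,"dy":-0.025,"dz":0,"twist":0,"gripper":1},
  {"dx":0,"dy":-0.025,"dz":0,"twist":0,"gripper":1},
  {"dx":0,"dy":-0.023,"dz":0,"twist":0,"gripper":1},
  {"dx":0,"dy":0,"dz":0,"twist":0,"gripper":1},
  {"dx":0,"dy":0,"dz":0,"twist":0,"gripper":1},
  {"dx":0,"dy":0,"dz":0,"twist":0,"gripper":1},
])

```text
clock: 20.4
eef_pos: [0.5463, 0.171, 0.1806]
tcp_rot: [0.274, -3.129, 0.001]
ft_force: [0.2, 0.5, -1.8]
finger_gap: 0.271
```

```bash
python3 s.py; python3 - <<'E'
from h import *
im=optics.snapshot("wrist");b=optics.snapshot("scene")
cv2.imwrite("pics/w10.png",cv2.resize(im[120:300,150:370],None,fx=3.3,fy=3.3,interpolation=cv2.INTER_CUBIC))
cv2.imwrite("pics/s10.png",cv2.resize(b[210:350,280:410],None,fx=4.2,fy=4.2,interpolation=cv2.INTER_CUBIC))
E
python3 s.py
```

```text
20.4 [0.54626 0.17102 0.18065] gap 0.271 F [ 0.16366  0.53801 -1.84114] F10 [0.25459 0.50142] uv [0.56765 0.07357] tq [ 0.01997 -0.00633 -0.01086] z [-0.00009 -0.00061 -1.     ] yaw -0.17467473330208405 0.174674649511506
20.5 [0.54616 0.17136 0.18062] gap 0.267 F [ 0.23556 -0.62091 -1.55771] F10 [ 0.12416 -0.65238] uv [0.56762 0.07392] tq [-0.02671  0.02273 -0.01828] z [-0.00013 -0.00039 -1.     ] yaw -0.17539461382382687 0.17539455282584349
```

View pics/w10.png

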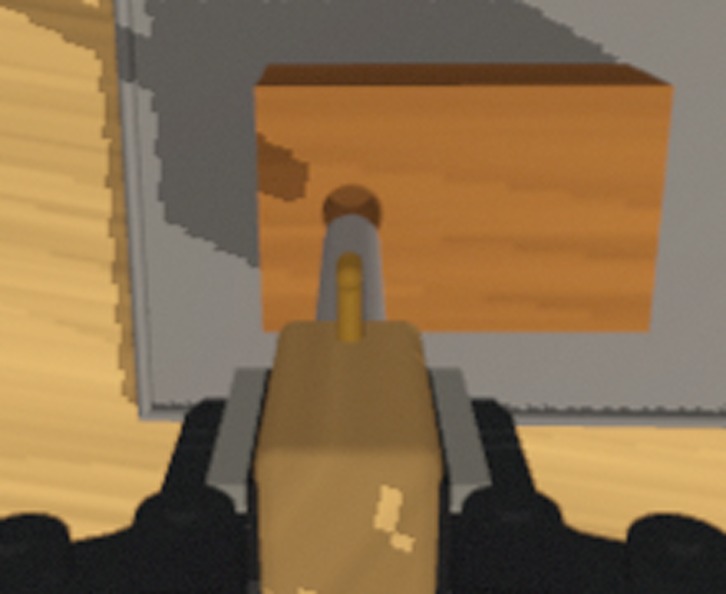

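View pics/s10.png

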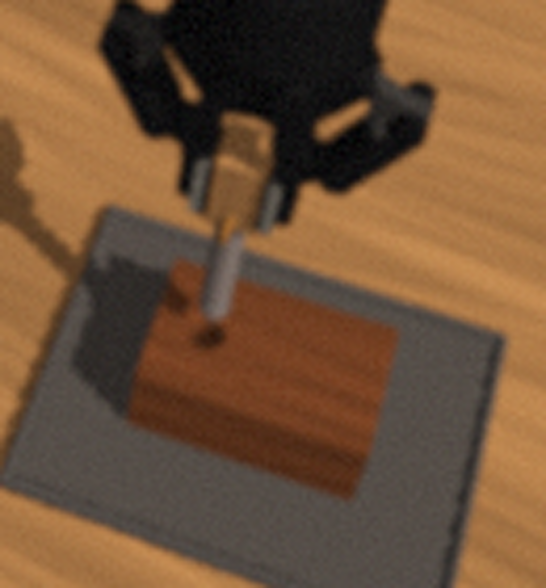

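The bore (352,205 in the crop) and the shank (351) line up laterally in the wrist view. I lower to just over the mouth.

Call:
servo_tool([
  {"dx":0,"dy":0,"dz":0.007,"twist":0,"gripper":1},
  {"dx":0,"dy":0,"dz":0.007,"twist":0,"gripper":1},
  {"dx":0,"dy":0,"dz":0,"twist":0,"gripper":1},
  {"dx":0,"dy":0,"dz":0,"twist":0,"gripper":1},
  {"dx":0,"dy":0,"dz":0,"twist":0,"gripper":1},
])

```text
clock: 21.0
eef_pos: [0.5464, 0.1707, 0.1667]
tcp_rot: [0.273, -3.13, 0.0]
ft_force: [0.2, -0.1, -1.5]
finger_gap: 0.267
```

```bash
python3 s.py; python3 - <<'E'
from h import *
im=optics.snapshot("wrist")
cv2.imwrite("pics/w11.png",cv2.resize(im[150:260,200:330],None,fx=5.5,fy=5.5,interpolation=cv2.INTER_CUBIC))
E
python3 s.py
```

```text
21.0 [0.54643 0.17072 0.16667] gap 0.267 F [ 0.20627 -0.09238 -1.5464 ] F10 [ 0.1871  -0.12679] uv [0.56778 0.07324] tq [-0.00853 -0.00199  0.00698] z [-0.      -0.00002 -1.     ] yaw -0.17427800329469406 0.17427800313453914
21.05 [0.54656 0.17072 0.16684] gap 0.272 F [ 0.17871  0.377   -2.18624] F10 [0.24146 0.34024] uv [0.5679  0.07321] tq [ 0.01541 -0.05849  0.03187] z [ 0.00034  0.00004 -1.     ] yaw -0.1742419931989527 0.17424199075428098
```

View pics/w11.png

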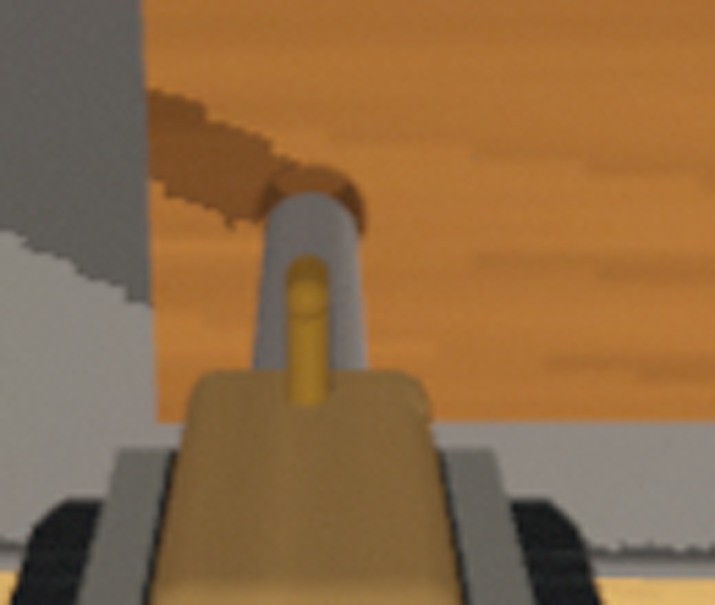

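Call:
servo_tool([
  {"dx":0,"dy":0,"dz":0.003,"twist":0,"gripper":1},
  {"dx":0,"dy":0,"dz":0.003,"twist":0,"gripper":1},
  {"dx":0,"dy":0,"dz":0,"twist":0,"gripper":1},
])

```text
clock: 21.35
eef_pos: [0.5461, 0.1706, 0.1602]
tcp_rot: [0.273, -3.129, 0.0]
ft_force: [0.4, -0.2, -1.0]
finger_gap: 0.268
```

Call:
servo_tool([
  {"dx":0,"dy":0,"dz":0.002,"twist":0,"gripper":1},
  {"dx":0,"dy":0,"dz":0,"twist":0,"gripper":1},
])

```text
clock: 21.55
eef_pos: [0.5462, 0.1706, 0.1584]
tcp_rot: [0.273, -3.129, 0.0]
ft_force: [-0.3, 0.2, -1.2]
finger_gap: 0.268
```

Call:
servo_tool([
  {"dx":0,"dy":0,"dz":0.002,"twist":0,"gripper":1},
  {"dx":0,"dy":0,"dz":0,"twist":0,"gripper":1},
])

```text
clock: 21.75
eef_pos: [0.5462, 0.1706, 0.1564]
tcp_rot: [0.273, -3.129, 0.0]
ft_force: [-0.1, -0.1, -1.7]
finger_gap: 0.266
```

```bash
python3 s.py
```

```text
21.75 [0.54625 0.17064 0.15645] gap 0.266 F [-0.07002 -0.0878  -1.72847] F10 [-0.08421 -0.07431] uv [0.56758 0.07319] tq [-0.02459  0.00526  0.01561] z [-0.00032 -0.0001  -1.     ] yaw -0.17421469414017396 0.17421467128287485
```

The foot is about 3 mm inside the mouth with no reaction force. I keep lowering.

Call:
servo_tool([
  {"dx":0,"dy":0,"dz":0.003,"twist":0,"gripper":1},
  {"dx":0,"dy":0,"dz":0.003,"twist":0,"gripper":1},
  {"dx":0,"dy":0,"dz":0,"twist":0,"gripper":1},
])

```text
clock: 22.05
eef_pos: [0.546, 0.1706, 0.1501]
tcp_rot: [0.273, -3.129, 0.0]
ft_force: [-0.0, -0.1, -2.5]
finger_gap: 0.266
```

Call:
servo_tool([
  {"dx":0,"dy":0,"dz":0.003,"twist":0,"gripper":1},
  {"dx":0,"dy":0,"dz":0.003,"twist":0,"gripper":1},
  {"dx":0,"dy":0,"dz":0.003,"twist":0,"gripper":1},
  {"dx":0,"dy":0,"dz":0,"twist":0,"gripper":1},
])

```text
clock: 22.45
eef_pos: [0.546, 0.1706, 0.1411]
tcp_rot: [0.273, -3.129, 0.0]
ft_force: [-1.2, 0.4, -1.1]
finger_gap: 0.265
```

Call:
servo_tool([
  {"dx":0,"dy":0,"dz":0.003,"twist":0,"gripper":1},
  {"dx":0,"dy":0,"dz":0.003,"twist":0,"gripper":1},
  {"dx":0,"dy":0,"dz":0.003,"twist":0,"gripper":1},
  {"dx":0,"dy":0,"dz":0,"twist":0,"gripper":1},
])

```text
clock: 22.85
eef_pos: [0.546, 0.1706, 0.1321]
tcp_rot: [0.273, -3.129, 0.0]
ft_force: [-0.3, 0.4, -1.5]
finger_gap: 0.27
```

```bash
python3 s.py
```

```text
22.85 [0.54602 0.17061 0.13213] gap 0.27 F [-0.31724  0.35098 -1.52281] F10 [-0.25148  0.40073] uv [0.56735 0.0732 ] tq [-0.04945  0.00308 -0.02683] z [-0.00087 -0.00018 -1.     ] yaw -0.17422665374815596 0.1742265671526576
```

Call:
servo_tool([
  {"dx":0,"dy":0,"dz":0.002,"twist":0,"gripper":1},
  {"dx":0,"dy":0,"dz":0.002,"twist":0,"gripper":1},
  {"dx":0,"dy":0,"dz":0,"twist":0,"gripper":1},
])

```text
clock: 23.15
eef_pos: [0.5462, 0.1706, 0.1284]
tcp_rot: [0.273, -3.129, 0.0]
ft_force: [-0.3, 0.3, -0.5]
finger_gap: 0.269
```

Call:
servo_tool([
  {"dx":0,"dy":0,"dz":0.001,"twist":0,"gripper":1},
  {"dx":0,"dy":0,"dz":0,"twist":0,"gripper":1},
])

```text
clock: 23.35
eef_pos: [0.5464, 0.1707, 0.1276]
tcp_rot: [0.273, -3.13, 0.0]
ft_force: [0.3, -0.2, -1.3]
finger_gap: 0.271
```

Call:
servo_tool([
  {"dx":0,"dy":0,"dz":0.001,"twist":0,"gripper":1},
  {"dx":0,"dy":0,"dz":0,"twist":0,"gripper":1},
])

```text
clock: 23.55
eef_pos: [0.5464, 0.1707, 0.1266]
tcp_rot: [0.273, -3.13, 0.0]
ft_force: [0.5, -0.3, -2.2]
finger_gap: 0.269
```

Call:
servo_tool([
  {"dx":0,"dy":0,"dz":0.0005,"twist":0,"gripper":1},
  {"dx":0,"dy":0,"dz":0,"twist":0,"gripper":1},
])

```text
clock: 23.75
eef_pos: [0.5463, 0.1707, 0.1261]
tcp_rot: [0.273, -3.13, -0.0]
ft_force: [-0.9, -0.4, -2.6]
finger_gap: 0.267
```

Call:
servo_tool([
  {"dx":0,"dy":0,"dz":0.0005,"twist":0,"gripper":1},
  {"dx":0,"dy":0,"dz":0,"twist":0,"gripper":1},
])

```text
clock: 23.95
eef_pos: [0.5463, 0.1707, 0.1256]
tcp_rot: [0.273, -3.13, -0.0]
ft_force: [0.2, -0.3, -1.7]
finger_gap: 0.267
```

Call:
servo_tool([
  {"dx":0,"dy":0,"dz":0.0005,"twist":0,"gripper":1},
  {"dx":0,"dy":0,"dz":0,"twist":0,"gripper":1},
])

```text
clock: 24.15
eef_pos: [0.5464, 0.1707, 0.1252]
tcp_rot: [-0.273, 3.13, 0.0]
ft_force: [-0.5, 0.4, -1.8]
finger_gap: 0.266
```

Call:
servo_tool([
  {"dx":0,"dy":0,"dz":0.0005,"twist":0,"gripper":1},
  {"dx":0,"dy":0,"dz":0,"twist":0,"gripper":1},
])

```text
clock: 24.35
eef_pos: [0.5465, 0.1707, 0.1251]
tcp_rot: [-0.273, 3.129, 0.0]
ft_force: [-0.3, 0.5, 3.1]
finger_gap: 0.27
```

Call:
servo_tool([
  {"dx":0,"dy":0,"dz":0.0005,"twist":0,"gripper":1},
  {"dx":0,"dy":0,"dz":0,"twist":0,"gripper":1},
])

```text
clock: 24.55
eef_pos: [0.5466, 0.1707, 0.125]
tcp_rot: [-0.273, 3.129, 0.0]
ft_force: [-2.3, -1.0, 7.3]
finger_gap: 0.273
```

The floor was reached at TCP z 0.125, exactly the predicted height. I relieve the pressure, open, and check before rising.

Call:
servo_tool([
  {"dx":0,"dy":0,"dz":-0.0008,"twist":0,"gripper":1},
  {"dx":0,"dy":0,"dz":0,"twist":0,"gripper":1},
  {"dx":0,"dy":0,"dz":0,"twist":0,"gripper":0.4},
  {"dx":0,"dy":0,"dz":0,"twist":0,"gripper":0.2},
  {"dx":0,"dy":0,"dz":0,"twist":0,"gripper":0.2},
  {"dx":0,"dy":0,"dz":0,"twist":0,"gripper":0.2},
  {"dx":0,"dy":0,"dz":0,"twist":0,"gripper":0.2},
], grip_force=40)

```text
clock: 25.25
eef_pos: [0.5464, 0.1707, 0.1249]
tcp_rot: [0.273, -3.13, -0.0]
ft_force: [-0.7, 0.8, 0.7]
finger_gap: 0.801
```

```bash
python3 s.py; python3 - <<'E'
from h import *
im=optics.snapshot("wrist")
cv2.imwrite("pics/w12.png",im)
E
```

```text
25.25 [0.54637 0.17068 0.12491] gap 0.801 F [-0.7121   0.8153   0.69271] F10 [-0.5597   0.92657] uv [0.56771 0.07321] tq [ 0.02361 -0.00942  0.01716] z [-0.00007 -0.00001 -1.     ] yaw -0.1741786664171803 0.17417866647165314
```

View pics/w12.png

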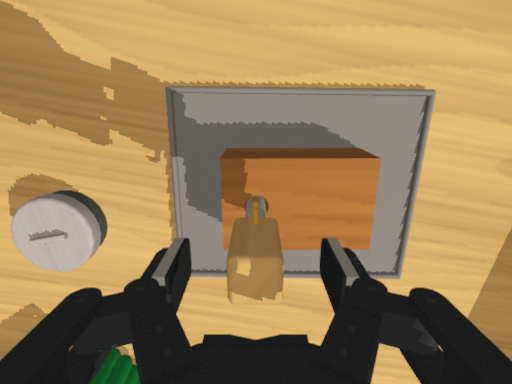

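The fingers are clear and the post stands in the bore, with its head at (255,260). I rise straight up and check.

Call:
servo_tool([
  {"dx":0,"dy":0,"dz":-0.01,"twist":0,"gripper":0.2},
  {"dx":0,"dy":0,"dz":-0.03,"twist":0,"gripper":0.2},
  {"dx":0,"dy":0,"dz":-0.04,"twist":0,"gripper":0.2},
  {"dx":0,"dy":0,"dz":-0.04,"twist":0,"gripper":0.2},
  {"dx":0.04,"dy":0,"dz":0,"twist":0,"gripper":0.2},
  {"dx":0.04,"dy":0,"dz":0,"twist":0,"gripper":0.2},
  {"dx":0.04,"dy":0,"dz":0,"twist":0,"gripper":0.2},
  {"dx":0,"dy":0,"dz":0,"twist":0,"gripper":0.2},
  {"dx":0,"dy":0,"dz":0,"twist":0,"gripper":0.2},
])

```text
clock: 26.2
eef_pos: [0.4281, 0.1499, 0.2461]
tcp_rot: [-0.273, 3.128, 0.0]
ft_force: [1.1, -0.3, 0.3]
finger_gap: 0.801
```

```bash
python3 s.py; python3 - <<'E'
from h import *
np.set_printoptions(precision=4,suppress=True)
im=optics.snapshot("wrist");b=optics.snapshot("scene");t=optics.snapshot("top")
cv2.imwrite("pics/w13.png",im);cv2.imwrite("pics/s13f.png",b)
cv2.imwrite("pics/s13.png",cv2.resize(b[190:384,170:430],None,fx=3,fy=3,interpolation=cv2.INTER_CUBIC))
# expected projected points
for n,z in (("headtop",.142),("head",.119),("foot",.016),("mouth",.051)):
    print(n,proj("scene",[.5455,.1707,z]),proj("top",[.5455,.1707,z]))
h={c:finder.landmark_of(c,"post_head") for c in("scene","top")}
for a in h["scene"]:
  for c in h["top"]:
    X,e=tri(ray("scene",a["at"]),ray("top",c["at"]))
    if e<.015: print(X,e,a["at"],c["at"])
E
```

```text
26.2 [0.42809 0.14993 0.2461 ] gap 0.801 F [ 1.10418 -0.32742  0.25019] F10 [ 1.03055 -0.51418] uv [0.44762 0.07331] tq [-0.01275 -0.02067  0.02079] z [ 0.00204  0.00035 -1.     ] yaw -0.17435726984047517 0.17435693179342676
headtop [334.3032 264.2336] [170.1285 144.3412]
head [332.7313 271.2169] [171.4395 146.7198]
foot [326.4333 299.1953] [176.8195 156.4811]
mouth [328.448  290.2449] [175.0758 153.3174]
[0.5458 0.1785 0.1247] 0.011309085716263009 [333.8, 271.1] [166.3, 146.5]
[ 0.3047 -0.2102  0.1505] 0.000958866049415912 [234.3, 123.9] [309.3, 238.7]
```

View pics/s13.png

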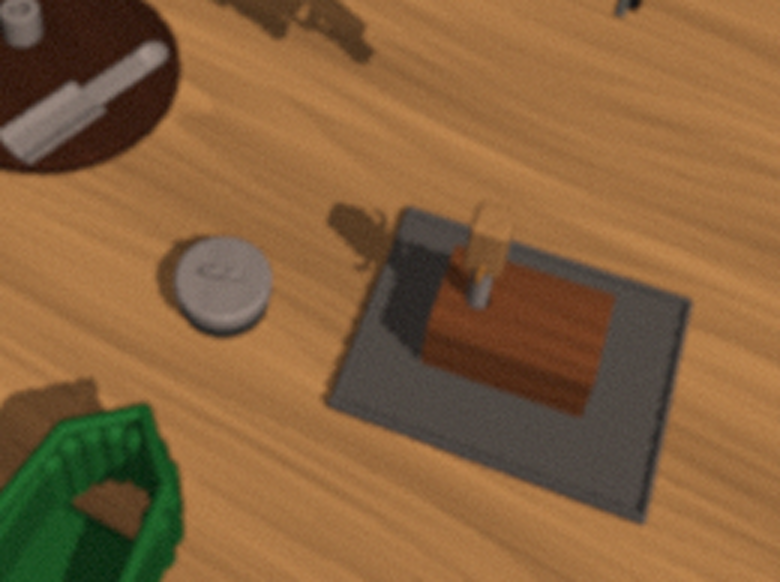

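View pics/w13.png

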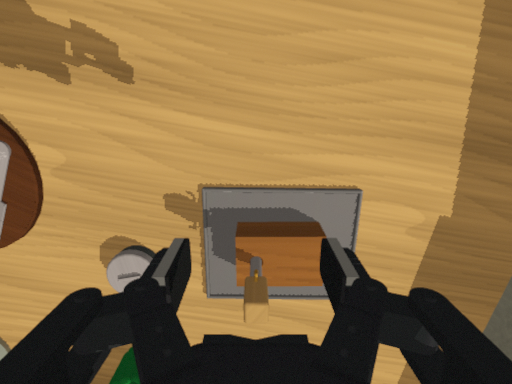

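The post stands upright and deep in the bore, with only about 45 mm of shank showing. The scene-view head at (334,271) matches the prediction of (333,271) for a seated post. The tin and shoehorn are unmoved and the arm is clear.

```bash
python3 -c "
from cell import workorder; print(workorder.finish_job())"
```

```text
the job is handed in; nothing more can be done
None
```

The post is standing upright in the block's bore, fully home, and the job is handed in at about 26 s of the 72 s limit. I took the smallest post, the one in the turntable collar.

| Touch | Force | Rest |
|---|---|---|
| Front face, left end | about 4 N | about 0.6 s |
| Front face, right end | about 4.5–5 N | about 0.6 s |
| Left end face | about 5 N | about 0.6 s |

- **Bore:** the touches put the block at about 10° yaw. The bore position worked out from them let the post go in without resistance. It stopped on the bore floor at the predicted height, with the highest reading there about 7 N.
- **Last checks:** the scene picture shows the head where a seated post should be (pixel 334,271 against 333,271 predicted). The arm is clear, and the shoehorn and tin look unmoved.
- **Disagreement:** locating the head from the scene and top pictures together came out about 8 mm off sideways and about 6 mm high. The two sight lines missed each other by 11 mm, so I took this as a detection error in the top picture.
- **Refused calls:** my first two move calls were refused because some keys were missing; nothing moved.

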